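Set the sterilising tray, with the haemostat that is ratcheted shut kept out of it

TASK

Set out the square steel sterilising tray: hook the long open haemostat over the tray's two posts, a finger ring down over each post and its jaws lying straight across on the far dark bar, then the short open haemostat over the same posts on top of it, and lay the tweezers in the notched rest beside them. The haemostat that is ratcheted shut must not be sterilised like that: lay it flat inside the shallow oblong dish. Let go of everything and do not knock over or push away the two small vials.

Things in the scene. Friction and masses are not known exactly. Their poses are not given: they have to be found in the camera images.
- tray: Square steel tray 140x140, rim 14 mm, fixed. Origin: underside centre; x to its far side, y left. Two dark bars along y at x -48 and +38 (16, 12 mm wide), tops z 8; floor z 2. Two posts, 5 mm thick, at x -48, y -2 and +44, tops z 28. Notched rest at y -47: on both bars rubber nubs (tops z 17) leave a 32 mm gap where the tweezers lie along x, centred at x 0. All mm.
- dish: Shallow plain oblong steel dish, 140 x 80 mm, fixed, 12 mm high, walls and floor 2 mm thick. Origin: centre of its underside; x along its length.
- long_open: Long haemostat, ratchet open: jaws and rings stand apart. 113 x 77 mm, 5 mm thick, lying flat, jaws away from the robot; stiff, as one piece. Origin: under its hinge block (18 along x, 11 wide, 8 high: grip it across y); x to the jaws. Rings (bore 21, outside 31) centred at x -62, y +-23. On the posts its origin is at x 14, y 21, z 8 in the tray's frame. All mm.
- short_open: Short haemostat, ratchet open: jaws and rings stand apart. 84 x 77 mm, 5 mm thick, lying flat, jaws away from the robot; stiff, as one piece. Origin: under its hinge block (18 along x, 11 wide, 8 high: grip it across y); x to the jaws. Rings (bore 21, outside 31) centred at x -42, y +-23. On the posts over the long one its origin is at x -6, y 21, z 15 in the tray's frame.
- shut: Haemostat as long as the long one, but ratcheted shut: jaws closed, rings side by side. 113 x 62 mm, 5 mm thick, lying flat, jaws away from the robot; one stiff piece. Origin: under its hinge block (18 along x, 11 wide, 8 high: grip it across y); x to the jaws, from x -77 (rings) to +36 mm (tips), so its middle is at x -20 mm.
- tweezers: Plain steel tweezers lying flat, 125 mm long, 19 mm wide at the middle, 10 mm high. Origin: underside, middle of the length; y points from the tips to the closed end, z up. Grip them across x at the middle; the arms are stiff and do not give. Lying across the tray's bars, their origin is 7 to 8 mm above the tray's. A microscope, 0.41 m tall, stands close on their right: turn the hand clear of it.
- long_open_tip (a point): Point midway between the jaw tips of the long open haemostat, 36 mm along its x from its origin.
- short_open_tip (a point): Point midway between the jaw tips of the short open haemostat, 26 mm along its x from its origin.
- vial_a: Small clear vial with a screw cap, 25 mm across and 53 mm high, standing near the back edge; origin at the centre of its underside. Not to be disturbed.
- vial_b: The other vial of the same size near the back edge. Not to be disturbed.

How it is judged:
By the outcome, as a careful person would: the job done as asked, in the order asked, and still so for the second after the job is handed in, with the robot touching nothing.
It also fails if it takes over 106 s, if anything falls off the work surface, if the arm or the gripper's body presses on something with over 40 N, if the wrist force passes 120 N, or if a joint passes its speed limit or range.

ROBOT

A 6-joint arm with a two-finger parallel gripper is mounted at the origin on the work surface; the furniture and walls round the work are solid. World frame = base frame: x ahead of the robot, y to its left, z up, the work surface at z = 0. Lengths are in m, angles in rad, forces in N, time in s.
With the tool pointing down it reaches from about 0.35 to 0.775 m from the base axis. Payload 7.3 kg.
Tool frame: the origin (TCP) lies midway between the tips of the shut fingers; the grasp point (between the pads) lies 19 mm behind it; z points along the fingers, y is the line along which they close (so a half turn about z gives the same grasp; the last joint's range is limited). The gripper opens to 92 mm and grips with 3 to 60 N. Pads are 19 mm wide; open, the fingers measure 130 mm over their backs; the gripper's body (75 mm by 190 mm) begins 47 mm behind the grasp point.
Start: joints at [-0.839, 0.342, 1.524, -0, 1.275, -0.146], TCP at [0.404, -0.335, 0.227] pointing down, gripper open.
Joint ranges: [-2.53, 2.53], [-0.77, 2.02], [0.04, 2.7], [-1, 4.14], [0.28, 2.66], [-3.11, 3.11]. Speed limits (rad/s): [2.57, 2.57, 3.14, 3.14, 3.14, 3.14].

INTERFACE

Orientations are given as [roll, pitch, yaw] about the fixed x, y, z axes, in that order (R = Rz(yaw) Ry(pitch) Rx(roll)).
In Python, from cell import robot, read_camera, camera_params, nets gives the robot as it stands. The module is installed in compiled form; this text tells all that it offers.
- The arm moves only by the tool step_arm, never from a script. Its argument "steps" is a list of rows, each an object of numbers: "x", "y", "z": the shift along the tool's x, y, z as a fraction of full scale; "rx", "ry", "rz": the turn, a rotation vector about the tool's x, y, z as a fraction of full scale; "claw": the opening, from -1 (shut) to 1 (fully open). In form: [{"x": .., "y": .., "z": .., "rx": .., "ry": .., "rz": .., "claw": ..}, ...]. A call has 1 to 12 rows; each row is the pose to reach, as a shift and turn from the pose commanded when the call began, along the tool's axes at that moment; what a row does not reach only later rows make up. Full scale, the value 1, is 750 mm for a shift and pi/4 rad for a turn. A row lasts 1/12 s, in which the tool goes at most 41.7 mm and 7.16 degrees, less where a joint would pass 70% of its speed; a pose out of reach is approached as far as the arm can. A call with a number of a shift or a turn outside -1 to 1 is refused whole. A call with a gripper value outside its range is refused whole. The fingers move at their own pace and stop on an object; "squeeze" is the grip in N (left out, the last holds). Time passes only in rows, so rows that repeat a pose let the fingers close. It gives the time, the measured TCP pose, the force, the opening and the grip force at its end, in the units of the state.
- robot.observe(): the state, without advancing time (a new reading comes with each control period).
- read_camera(name): name is "side" or "top"; returns (picture, depth): 384x512x3 uint8, blue, green, red; 384x512 float32, m along the optical axis (not along the pixel's ray), 0 where there is no reading.
- camera_params(name): a dict with "fx", "fy", "cx", "cy" (pixels), "k1" (the pictures are not rectified: a ray, as slopes to the right and down, at radius r is drawn at 1 + k1 r^2 times it, then the intrinsics apply), "R" (3x3) and "t" (3): a world point X has camera coordinates R X + t. Camera axes: x right, y down, z forward; pixel columns grow to the right and rows downward; lengths in m; the calibration is good to about 2 mm. A picture is of the moment at which its call begins. camera_params takes no time and is no camera call.
- robot.hand_in(): hands the job in; it is judged then, once.
Trained networks look in the newest picture that a camera, given by its name, has taken for a name from the list of things; names that differ only in an ending like _2 or _b are one class to them, and where a whole thing is asked for, a point or a joint stands for the part that bears it (a point fixed in the world has none). Each returns a list of dicts, best first, with "conf" (0 to 1); they miss things now and then, are a little off and sometimes report something else, mostly with a low value. They report only what shows in the picture. A call takes as long as a camera call.
- nets.masks_of(camera, query): "region" (384x512 bool, what is visible of it) and "box" ([left, top, right, bottom] in pixels, round what is visible of it).
- nets.landmark_of(camera, query): "pixel" ([row, column] in pixels: a listed point, or the origin of a listed thing).
The state is a dict: "time": time; "qpos": joint angles; "qvel": joint speeds; "joint_efforts": joint torques, N m; "tool_pos": TCP position; "tool_rot": TCP orientation; "contact_force": force on the tool from outside, world axes, zero at the start; "torque": the same for the moment, N m; "opening": finger opening in m; "grip_force": force on a finger pad.
Only numpy, scipy, OpenCV 4.12 (cv2) and the standard library are available. Lean on these libraries where they do the work, as an engineer would, in place of code of your own. Each camera call takes 0.05 s, during which the arm holds its last target. There are 200 camera calls.

## Working session

There is one attempt and no reset: what is moved stays moved. The work goes in short steps, Python scripts to look and compute and a tool call to move; the robot and the scene stay as the last step left them, time stands still between calls to the robot, and variables do not carry over. Pictures are saved under pics/ and viewed, at most 14 in all, crops included, and the job is handed in when it is done.

Besides the shell and the picture viewer there is one more tool, called after "Request:" as a command line: name --argument value ..., lists and objects as JSON in quotes. step_arm: Moves the arm, as the interface text tells. Its arguments: {"type":"object","properties":{"steps":{"type":"array","items":{"type":"object","properties":{"x":{"type":"number","minimum":-1,"maximum":1},"y":{"type":"number","minimum":-1,"maximum":1},"z":{"type":"number","minimum":-1,"maximum":1},"rx":{"type":"number","minimum":-1,"maximum":1},"ry":{"type":"number","minimum":-1,"maximum":1},"rz":{"type":"number","minimum":-1,"maximum":1},"claw":{"type":"number"}}}},"squeeze":{"type":"number"}},"required":["steps"]}

```bash
mkdir -p pics; cat > h.py <<'E'
import numpy as np, cv2
from cell import robot, read_camera, camera_params, nets
def ray(cam,u,v):
    p=camera_params(cam); R=np.array(p["R"]);t=np.array(p["t"])
    xd=np.array([(u-p["cx"])/p["fx"],(v-p["cy"])/p["fy"]]); x=xd.copy()
    for _ in range(30): x=xd/(1+p["k1"]*(x@x))
    return -R.T@t, R.T@np.array([x[0],x[1],1.]), x
def at_z(cam,u,v,z):
    o,d,_=ray(cam,u,v); return o+d*(z-o[2])/d[2]
def at_depth(cam,u,v,D):
    o,d,_=ray(cam,u,v); return o+d*D
def proj(cam,X):
    p=camera_params(cam); c=np.array(p["R"])@np.array(X)+np.array(p["t"]); x=c[:2]/c[2]; x=x*(1+p["k1"]*(x@x))
    return np.array([x[0]*p["fx"]+p["cx"],x[1]*p["fy"]+p["cy"]])
def tri(c1,p1,c2,p2):
    o1,d1,_=ray(c1,*p1);o2,d2,_=ray(c2,*p2)
    A=np.array([d1,-d2]).T; s=np.linalg.lstsq(A,o2-o1,rcond=None)[0]
    a=o1+d1*s[0];b=o2+d2*s[1]; return (a+b)/2,np.linalg.norm(a-b)
def cloud(cam,D):
    p=camera_params(cam); v,u=np.mgrid[0:384,0:512]
    pts=cv2.undistortPoints(np.stack([u.ravel(),v.ravel()],1).astype(np.float64)[:,None],np.array([[p["fx"],0,p["cx"]],[0,p["fy"],p["cy"]],[0,0,1.]]),np.array([p["k1"],0,0,0.]))[:,0]
    c=np.c_[pts,np.ones(len(pts))]*D.ravel()[:,None]
    X=(c-np.array(p["t"]))@np.array(p["R"]); X[D.ravel()<=0]=np.nan
    return X.reshape(384,512,3)
E
cat > a.py <<'E'
from h import *
np.set_printoptions(precision=4,suppress=True)
for c in("top","side"):
    p=camera_params(c); print(c,p["fx"],p["k1"],-np.array(p["R"]).T@np.array(p["t"]),np.array(p["R"])[2])
    im,D=read_camera(c); cv2.imwrite(f"pics/{c}0.png",im); np.savez(f"{c}0.npz",im=im,D=D)
    for q in["tray","dish","long_open","short_open","shut","tweezers","long_open_tip","short_open_tip","vial_a","vial_b"]:
        for r in nets.landmark_of(c,q)[:2]:
            v,u=r["pixel"]; d=D[int(round(v)),int(round(u))]
            print(c,q,round(r["conf"],2),round(u,1),round(v,1),at_depth(c,u,v,d),at_z(c,u,v,0.0))
print(robot.observe())
E
python3 a.py
```

```text
top 380.24720945980704 0.003249876362758196 [ 0.3457 -0.0044  0.9215] [ 0.1565 -0.0162 -0.9875]
top tray 0.72 224.6 176.2 [ 0.5188  0.0691 -0.0005] [0.5187 0.0691 0.    ]
top dish 0.9 176.4 167.8 [0.5374 0.1878 0.0017] [0.5378 0.1882 0.    ]
top dish 0.18 351.9 204.7 [ 0.4519 -0.2416  0.0089] [ 0.4529 -0.2439  0.    ]
top long_open 0.68 352.6 203.6 [ 0.4548 -0.2437  0.0074] [ 0.4557 -0.2457  0.    ]
top shut 0.82 314.1 198.3 [ 0.4673 -0.1513  0.0002] [ 0.4673 -0.1513  0.    ]
top tweezers 0.38 145.1 231.2 [ 0.3815  0.2555 -0.0001] [0.3815 0.2555 0.    ]
top long_open_tip 0.72 357.4 190.6 [ 0.4882 -0.2587 -0.0012] [ 0.4881 -0.2584  0.    ]
top long_open_tip 0.44 222.7 178.4 [0.5128 0.0734 0.002 ] [0.5131 0.0736 0.    ]
top short_open_tip 0.78 287.4 183.3 [ 0.5039 -0.086  -0.0026] [ 0.5035 -0.0858  0.    ]
top vial_a 0.52 338.9 178.8 [ 0.5098 -0.2046  0.0379] [ 0.5168 -0.2132  0.    ]
top vial_b 0.52 338.9 178.8 [ 0.5098 -0.2046  0.0379] [ 0.5168 -0.2132  0.    ]
side 387.3089467357605 -0.05799739408058195 [ 0.3    -0.8236  0.4407] [ 0.1966  0.8805 -0.4313]
side tray 0.92 263.3 197.3 [
[... 819 characters left out ...]
[ 0.5191 -0.1349  0.0064] [ 0.5224 -0.1247  0.    ]
side vial_b 0.9 293.4 255.7 [ 0.5078 -0.2287  0.0089] [ 0.512  -0.2165  0.    ]
side vial_b 0.76 285.2 231.7 [ 0.5191 -0.1349  0.0064] [ 0.5224 -0.1247  0.    ]
{'time': 1.1, 'qpos': array([-0.839 ,  0.342 ,  1.5241,  0.    ,  1.2754, -0.146 ]), 'qvel': array([-0.0015, -0.0007, -0.0005,  0.0007,  0.0018,  0.0001]), 'joint_efforts': array([ -0.0015, -43.1135, -24.4482,   0.0718,   0.0481,   0.    ]), 'tool_pos': array([ 0.4039, -0.3354,  0.2267]), 'tool_rot': array([ 3.1415, -0.    ,  0.8778]), 'contact_force': array([ 0.5961, -0.8376, -0.1838]), 'torque': array([-0.0027, -0.0157, -0.0043]), 'grip_force': 0.0, 'opening': 0.09169218250971264}
```

```bash
python3 - <<'E'
import cv2
a=cv2.imread("pics/top0.png")[130:290,110:400]; cv2.imwrite("pics/top0c.png",cv2.resize(a,(800,441),interpolation=cv2.INTER_CUBIC))
a=cv2.imread("pics/side0.png")[120:320,130:400]; cv2.imwrite("pics/side0c.png",cv2.resize(a,(800,593),interpolation=cv2.INTER_CUBIC))
E
```

```text
(no output)
```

View pics/top0c.png

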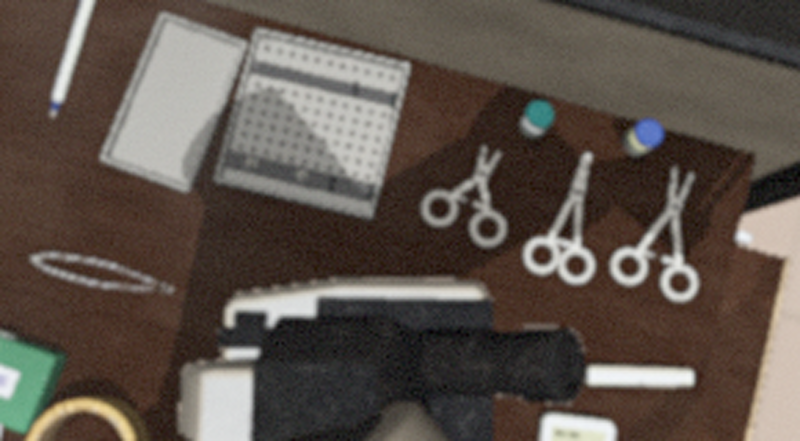

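View pics/side0c.png

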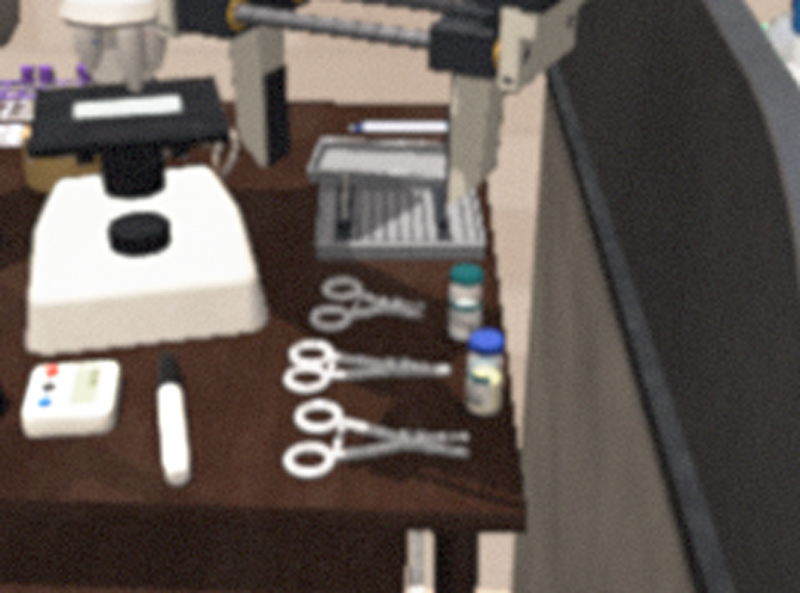

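View pics/top0.png

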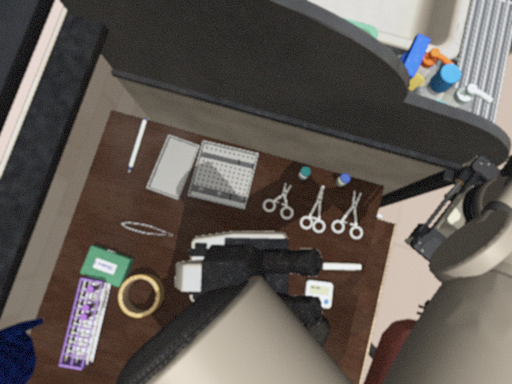

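```bash
cat > fit.py <<'E'
from h import *
from scipy.ndimage import map_coordinates, gaussian_filter
from scipy.optimize import minimize
def disk(cx,cy,r0,r1,n=200):
    k=np.arange(n)+.5; r=np.sqrt(r0**2+(r1**2-r0**2)*k/n); a=k*2.399963
    return np.c_[cx+r*np.cos(a),cy+r*np.sin(a)]
def seg(a,b,n=40,w=3):
    s=np.linspace(0,1,n)[:,None]; return np.array(a)*(1-s)+np.array(b)*s
def tmpl(kind):
    rx={'long_open':-62,'short_open':-42,'shut':-62}[kind]; ry=15.5 if kind=='shut' else 23; tip=26 if kind=='short_open' else 36
    P=np.r_[disk(rx,ry,10.5,15.5),disk(rx,-ry,10.5,15.5),seg((-9,0),(9,0)),seg((9,1),(tip,1))]
    N=np.r_[disk(rx,ry,0,8),disk(rx,-ry,0,8)]
    for s in(1,-1): N=np.r_[N,[q for q in disk(rx,s*ry,17,22) if (abs(q[1])>ry or q[0]<rx)]]
    N=np.r_[N,seg((-5,12),(tip,12)),seg((-5,-12),(tip,-12)),seg((tip+5,-6),(tip+5,6))]
    return P/1e3,N/1e3
def projn(cam,X):
    p=camera_params(cam); c=X@np.array(p["R"]).T+np.array(p["t"]); x=c[:,:2]/c[:,2:]; x=x*(1+p["k1"]*(x**2).sum(1))[:,None]
    return x*[p["fx"],p["fy"]]+[p["cx"],p["cy"]]
def score(g,cam,T,pose,z):
    c,s=np.cos(pose[2]),np.sin(pose[2]); M=np.array([[c,-s],[s,c]]); o=[]
    for t in T:
        X=np.c_[t@M.T+pose[:2],np.full(len(t),z)]; uv=projn(cam,X); o.append(map_coordinates(g,[uv[:,1],uv[:,0]],order=1).mean())
    return o[0]-o[1]
def fit(gs,kind,init,z=0.004):
    T=tmpl(kind); best=None
    f=lambda p:-sum(score(g,c,T,p,z) for c,g in gs.items())
    for dx in(-.02,0,.02):
     for dy in(-.02,0,.02):
      for a in np.arange(-.6,.61,.2):
        p0=np.array([init[0]+dx,init[1]+dy,a]); v=f(p0)
        if best is None or v<best[0]: best=(v,p0)
    r=minimize(f,best[1],method='Nelder-Mead',options=dict(initial_simplex=best[1]+np.array([[0,0,0],[.006,0,0],[0,.006,0],[0,0,.1]]),xatol=1e-4,fatol=1e-3))
    return r.x,-r.fun
E
cat > b.py <<'E'
from fit import *
np.set_printoptions(precision=4,suppress=True)
G={c:np.load(f"{c}0.npz")["im"].mean(2).astype(float) for c in("top","side")}
for k,i in dict(long_open=(.452,-.249),shut=(.465,-.16),short_open=(.482,-.09)).items():
    for cs in(("top",),("side",),("top","side")):
        print(k,cs,*fit({c:G[c] for c in cs},k,i))
C=cloud("top",np.load("top0.npz")["D"]); 
for x in np.arange(.25,.72,.025):
    row=[]
    for y in np.arange(.35,-.36,-.025):
        m=(abs(C[...,0]-x)<.0125)&(abs(C[...,1]-y)<.0125)
        row.append("%4d"%(np.nanmax(C[m][:,2])*1e3) if m.sum() else "   .")
    print("%.3f"%x,"".join(row))
im=np.load("top0.npz")["im"]; X,Y=np.meshgrid(np.arange(.30,-.02,-.0005),np.arange(.64,.34,-.0005))
uv=projn("top",np.c_[X.ravel(),Y.ravel(),0*X.ravel()][:,[1,0,2]]+[0,0,.008]).reshape(*X.shape,2).astype(np.float32)
cv2.imwrite("pics/orth.png",cv2.remap(im,uv[...,0],uv[...,1],cv2.INTER_CUBIC))
for c in("top","side"):
    read_camera(c)
    for q in("tray","dish","tweezers"):
        for r in nets.masks_of(c,q)[:2]:
            m=r["region"]; v,u=np.nonzero(m); z={"tray":.01,"dish":.011,"tweezers":.006}[q]
            W=np.array([at_z(c,a,b,z)[:2] for a,b in zip(u,v)],np.float32); re=cv2.minAreaRect(W*1000)
            print(c,q,round(r["conf"],2),len(W),W.mean(0),re)
E
python3 b.py
```

```text
long_open ('top',) [ 0.4521 -0.252   0.3319] 59.595914448921704
long_open ('side',) [ 0.4523 -0.2504 -0.2886] 125.728188049342
long_open ('top', 'side') [ 0.4521 -0.2538  0.3352] 111.4533954356946
shut ('top',) [ 0.4639 -0.1624 -0.2746] 120.76605233750527
shut ('side',) [ 0.4636 -0.1672 -0.2807] 111.3033067316016
shut ('top', 'side') [ 0.4638 -0.1642 -0.2778] 208.6915306792872
short_open ('top',) [ 0.4792 -0.0766 -0.3638] 90.28313491857364Traceback (most recent call last):
  File "b.py", line 6, in <module>
    print(k,cs,*fit({c:G[c] for c in cs},k,i))
                ~~~^^^^^^^^^^^^^^^^^^^^^^^^^^
  File "fit.py", line 32, in fit
    r=minimize(f,best[1],method='Nelder-Mead',options=dict(initial_simplex=best[1]+np.array([[0,0,0],[.006,0,0],[0,.006,0],[0,0,.1]]),xatol=1e-4,fatol=1e-3))
    res = _minimize_neldermead(fun, x0, args, callback, bounds=bounds,
                               **options)
    fsim[k] = func(sim[k])
              ~~~~^^^^^^^^
    fx = function(np.copy(x), *(wrapper_args + args))
  File "fit.py", line 26, in <lambda>
    f=lambda p:-sum(score(g,c,T,p,z) for c,g in gs.items())
                ~~~^^^^^^^^^^^^^^^^^^^^^^^^^^^^^^^^^^^^^^^^
  File "fit.py", line 26, in <genexpr>
    f=lambda p:-sum(score(g,c,T,p,z) for c,g in gs.items())
                    ~~~~~^^^^^^^^^^^
  File "fit.py", line 22, in score
    X=np.c_[t@M.T+pose[:2],np.full(len(t),z)]; uv=projn(cam,X); o.append(map_coordinates(g,[uv[:,1],uv[:,0]],order=1).mean())
                                                  ~~~~~^^^^^^^
  File "fit.py", line 17, in projn
    p=camera_params(cam); c=X@np.array(p["R"]).T+np.array(p["t"]); x=c[:,:2]/c[:,2:]; x=x*(1+p["k1"]*(x**2).sum(1))[:,None]
ValueError: time passes only in moves, steps and waits
```

```bash
sed -i 's/^from cell import.*/from cell import robot, read_camera, nets\nimport cell\n_P={c:cell.camera_params(c) for c in ("top","side")}\ncamera_params=lambda c:_P[c]/' h.py
sed -i 's/in(-.02,0,.02)/in(-.012,-.006,0,.006,.012)/; s/np.arange(-.6,.61,.2)/np.arange(-.6,.11,.1)/' fit.py; python3 b.py
```

```text
long_open ('top',) [ 0.4527 -0.2458 -0.278 ] 118.1607999914536
long_open ('side',) [ 0.4523 -0.2504 -0.2889] 125.72829011277699
long_open ('top', 'side') [ 0.4524 -0.2482 -0.2882] 218.46452448904859
shut ('top',) [ 0.4639 -0.1624 -0.2746] 120.76605233750523
shut ('side',) [ 0.4636 -0.1672 -0.2807] 111.30335392119059
shut ('top', 'side') [ 0.4638 -0.1642 -0.2779] 208.6915502344014
short_open ('top',) [ 0.4792 -0.0766 -0.3638] 90.28312729959207
short_open ('side',) [ 0.4785 -0.0828 -0.3804] 58.80160277298778
short_open ('top', 'side') [ 0.4788 -0.079  -0.3856] 129.49528431675125
0.250   84  82  50  51   3  47  49   2   1 116 116   .   .   .   .   . 404 416 665  19  19  18  16   2   2 -81 -80 -82 -83
0.275   78  58  33  49  51  50  46   2 204 268 276 718 741   .   . 744 730 416 674 682 684 676  10   2   3   0 -82 -81 -82
0.300   34  34  34  33   3   2   2   2 201 268 277 389 753 757 755 747 726 408 400 657 667 668 645  17  15   1 -82 -82 -82
0.325   33  33  33  32   2   2   2   2 201 266 274 388 399 745 747 729 405 417 402   . 631 643 642  11   9 335 -79 -80 -81
0.350   31   2   2   2  
[... 1949 characters left out ...]
335938)
top tray 0.36 297 [ 0.4568 -0.0674] ((457.74371337890625, -60.383602142333984), (82.91547393798828, 69.56341552734375), 2.2050278186798096)
top dish 0.67 2003 [0.5382 0.1941] ((539.0789794921875, 193.69178771972656), (85.83320617675781, 143.68560791015625), 70.85733795166016)
side tray 0.97 1479 [0.5146 0.0526] ((519.4361572265625, 61.896461486816406), (175.367431640625, 142.7901611328125), 78.0568618774414)
side dish 0.64 548 [0.5284 0.188 ] ((529.3843383789062, 182.49925231933594), (108.86347198486328, 129.14414978027344), 71.36177062988281)
side tweezers 0.36 453 [ 0.4215 -0.2471] ((430.6387939453125, -250.48080444335938), (75.17254638671875, 110.84563446044922), 71.2597427368164)
```

View pics/orth.png

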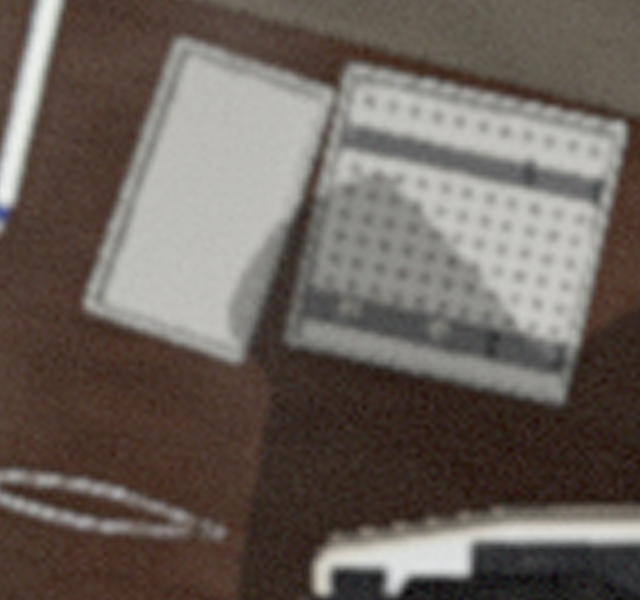

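```bash
python3 - <<'E'
from h import *
np.set_printoptions(precision=3,suppress=True)
for X in[(.404,-.335,.227),(.404,-.335,.4),(0,0,.3),(.27,0,.74)]: print(X,proj("top",X),proj("side",X))
C=cloud("top",np.load("top0.npz")["D"]); 
for p in[(470,180),(430,240),(470,250),(470,310),(400,310),(250,330),(250,290),(330,330),(220,265),(290,260),(150,370),(380,80),(350,140)]: print("top",p,C[p[1],p[0]])
C=cloud("side",np.load("side0.npz")["D"]); 
for p in[(215,155),(290,160),(160,170),(190,100),(350,200),(330,80),(250,60),(170,130)]: print("side",p,C[p[1],p[0]])
E
```

```text
(0.404, -0.335, 0.227) [433.468 218.103] [252.058 178.025]
(0.404, -0.335, 0.4) [491.722 208.531] [251.272  47.597]
(0, 0, 0.3) [246.553 486.127] [10.988 95.503]
(0.27, 0, 0.74) [240.602 422.058] [ 127.505 -180.213]
top (470, 180) [ 0.456 -0.346  0.333]
top (430, 240) [ 0.361 -0.276  0.335]
top (470, 250) [ 0.346 -0.18   0.612]
top (470, 310) [ 0.304 -0.159  0.644]
top (400, 310) [ 0.094 -0.629 -0.74 ]
top (250, 330) [ 0.309 -0.003  0.741]
top (250, 290) [ 0.325 -0.003  0.726]
top (330, 330) [ 0.159 -0.186 -0.002]
top (220, 265) [0.322 0.04  0.397]
top (290, 260) [ 0.33  -0.055  0.394]
top (150, 370) [0.292 0.041 0.741]
top (380, 80) [ 0.619 -0.207  0.338]
top (350, 140) [ 0.602 -0.23   0.049]
side (215, 155) [ 0.356 -0.31   0.256]
side (290, 160) [ 0.443 -0.382  0.268]
side (160, 170) [ 0.269 -0.072  0.148]
side (190, 100) [ 0.327 -0.305  0.334]
side (350, 200) [ 0.616 -0.227  0.117]
side (330, 80) [0.714 0.141 0.277]
side (250, 60) [ 0.394 -0.373  0.39 ]
side (170, 130) [ 0.297 -0.023  0.216]
```

View pics/side0.png

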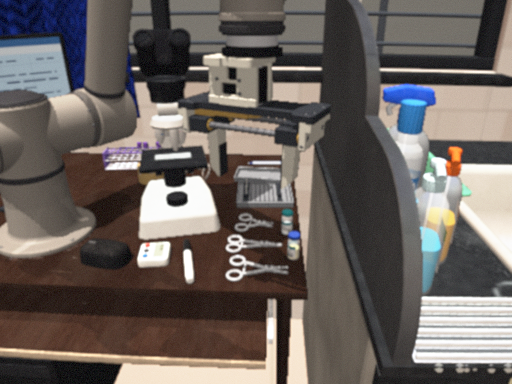

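```bash
cat > mv.py <<'E'
import sys
from h import robot; import numpy as np
from scipy.spatial.transform import Rotation as Ro
np.set_printoptions(precision=4,suppress=True)
def go(pos,yaw,roll=np.pi,pitch=0,s=None):
    s=s or robot.observe(); R=Ro.from_euler("xyz",s["tool_rot"]); T=Ro.from_euler("xyz",[roll,pitch,yaw])
    d=R.inv().apply(np.array(pos)-s["tool_pos"]); r=(R.inv()*T).as_rotvec()
    print("shift",np.round(d/.75,4),"turn",np.round(r/(np.pi/4),4),"rows",max(np.linalg.norm(d)/.0417,np.linalg.norm(r)/.125).round(1))
def st():
    s=robot.observe(); print({k:np.round(v,4) for k,v in s.items() if k in("time","qpos","tool_pos","tool_rot","contact_force","opening","grip_force")}); return s
if __name__=="__main__":
    a=[float(x) for x in sys.argv[1:]]; st(); go(a[:3],a[3],*(a[4:6] or []))
E
python3 mv.py .4525 -.248 .227 -.288
```

```text
{'time': np.float64(1.5), 'qpos': array([-0.839 ,  0.342 ,  1.5241,  0.    ,  1.2754, -0.146 ]), 'tool_pos': array([ 0.4039, -0.3354,  0.2267]), 'tool_rot': array([ 3.1415, -0.    ,  0.8778]), 'contact_force': array([ 0.4611, -0.2652, -0.2888]), 'grip_force': np.float64(0.0), 'opening': np.float64(0.092)}
shift [ 0.131  -0.0246 -0.0004] turn [ 0.0001 -0.0001  1.4843] rows 9.3
```

Request:
step_arm --steps '[{"x":0.131,"y":-0.0246,"z":0,"rz":1,"claw":-0.1},{"x":0.131,"y":-0.0246,"z":0,"rz":1,"claw":-0.1},{"x":0.131,"y":-0.0246,"z":0,"rz":1,"claw":-0.1},{"x":0.131,"y":-0.0246,"z":0,"rz":1,"claw":-0.1},{"x":0.131,"y":-0.0246,"z":0,"rz":1,"claw":-0.1},{"x":0.131,"y":-0.0246,"z":0,"rz":1,"claw":-0.1},{"x":0.131,"y":-0.0246,"z":0,"rz":1,"claw":-0.1},{"x":0.131,"y":-0.0246,"z":0,"rz":1,"claw":-0.1}]'

```text
$.steps[0]: bad value
```

```bash
python3 mv.py .4525 -.248 .12 -.288
```

```text
{'time': np.float64(1.5), 'qpos': array([-0.839 ,  0.342 ,  1.5241,  0.    ,  1.2754, -0.146 ]), 'tool_pos': array([ 0.4039, -0.3354,  0.2267]), 'tool_rot': array([ 3.1415, -0.    ,  0.8778]), 'contact_force': array([ 0.4611, -0.2652, -0.2888]), 'grip_force': np.float64(0.0), 'opening': np.float64(0.092)}
shift [ 0.131  -0.0246  0.1423] turn [ 0.0001 -0.0001  1.4843] rows 9.3
```

Request:
step_arm --steps '[{"x":0.131,"y":-0.025,"z":0,"rx":0,"ry":0,"rz":1,"claw":-0.1},{"x":0.131,"y":-0.025,"z":0,"rx":0,"ry":0,"rz":1,"claw":-0.1},{"x":0.131,"y":-0.025,"z":0,"rx":0,"ry":0,"rz":1,"claw":-0.1},{"x":0.131,"y":-0.025,"z":0,"rx":0,"ry":0,"rz":1,"claw":-0.1},{"x":0.131,"y":-0.025,"z":0,"rx":0,"ry":0,"rz":1,"claw":-0.1},{"x":0.131,"y":-0.025,"z":0,"rx":0,"ry":0,"rz":1,"claw":-0.1},{"x":0.131,"y":-0.025,"z":0,"rx":0,"ry":0,"rz":1,"claw":-0.1}]'

```text
time: 2.08
tool_pos: [0.4524, -0.2475, 0.2268]
tool_rot: [3.141, -0.0, 0.087]
contact_force: [0.1, 0.5, 0.3]
opening: 0.0499
grip_force: 0.0
```

```bash
python3 mv.py .4525 -.248 .12 -.288
```

```text
{'time': np.float64(2.0833), 'qpos': array([-0.6493,  0.3249,  1.5492, -0.0001,  1.2673,  0.8349]), 'tool_pos': array([ 0.4524, -0.2475,  0.2268]), 'tool_rot': array([ 3.1414, -0.0001,  0.0866]), 'contact_force': array([0.0518, 0.4788, 0.2681]), 'grip_force': np.float64(0.0), 'opening': np.float64(0.0499)}
shift [0.     0.0006 0.1424] turn [ 0.0002 -0.0001  0.477 ] rows 3.0
```

Request:
step_arm --steps '[{"x":0,"y":0,"z":0.07,"rx":0,"ry":0,"rz":0.477,"claw":-0.1},{"x":0,"y":0,"z":0.14,"rx":0,"ry":0,"rz":0.477,"claw":-0.1},{"x":0,"y":0,"z":0.14,"rx":0,"ry":0,"rz":0.477,"claw":-0.1},{"x":0,"y":0,"z":0.14,"rx":0,"ry":0,"rz":0.477,"claw":-0.1}]'

```text
time: 2.42
tool_pos: [0.4496, -0.2459, 0.1172]
tool_rot: [-3.138, 0.009, -0.287]
contact_force: [-0.8, 0.6, -0.5]
opening: 0.0415
grip_force: 0.0
```

```bash
cat > c.py <<'E'
from fit import *
from mv import st
import sys
np.set_printoptions(precision=4,suppress=True)
s=st(); print(s["joint_efforts"])
n=sys.argv[1]
for c in("top","side"):
    im,D=read_camera(c); np.savez(f"{c}{n}.npz",im=im,D=D); cv2.imwrite(f"pics/{c}{n}.png",im)
E
python3 c.py 1
python3 - <<'E'
import numpy as np, sys; sys.path.insert(0,'.')
from scipy.optimize import least_squares
Q=np.array([[-.839,.342,1.5241,0,1.2754,-.146],[-.6493,.3249,1.5492,-.0001,1.2673,.8349]]); P=np.array([[.4039,-.3354,.2267],[.4524,-.2475,.2268]])
from h import robot
s=robot.observe(); Q=np.r_[Q,[s["qpos"]]];P=np.r_[P,[s["tool_pos"]]]
for q,p in zip(Q,P):
    c,sn=np.cos(q[0]),np.sin(q[0]); print("a,b",c*p[0]+sn*p[1],-sn*p[0]+c*p[1],"z",p[2])
# r=r0+L1 s2+L2 s23 ; z=h+L1 c2+L2 c23  (tool vertical)
A=[];B=[]
for q,p in zip(Q,P):
    c,sn=np.cos(q[0]),np.sin(q[0]); a=c*p[0]+sn*p[1]
    A+=[[np.sin(q[1]),np.sin(q[1]+q[2]),1,0],[np.cos(q[1]),np.cos(q[1]+q[2]),0,1]];B+=[a,p[2]]
print(np.linalg.lstsq(np.array(A),np.array(B),rcond=None))
E
```

```text
{'time': np.float64(2.4167), 'qpos': array([-0.6501,  0.4416,  1.7035, -0.0001,  1.006 ,  1.2076]), 'tool_pos': array([ 0.4496, -0.2459,  0.1172]), 'tool_rot': array([-3.1383,  0.0089, -0.2868]), 'contact_force': array([-0.7643,  0.6207, -0.498 ]), 'grip_force': np.float64(0.0), 'opening': np.float64(0.0415)}
[ -0.0522 -44.2758 -20.9719   0.0672  -1.0684   1.8076]
a,b 0.5194181724363366 0.07637494447065776 z 0.2267
a,b 0.509985549858423 0.07639861867600711 z 0.2268
a,b 0.5102135516948572 0.07639129420446772 z 0.12199619724445548
(array([ 0.38875026,  0.37775988,  0.02641296, -0.0291496 ]), array([2.94363369e-06]), np.int32(4), array([2.45849012, 2.43501074, 0.15150854, 0.05995166]))
```

```bash
python3 mv.py .4525 -.248 .004 -.288
```

```text
{'time': np.float64(2.5167), 'qpos': array([-0.65  ,  0.4364,  1.6963, -0.    ,  1.0095,  1.199 ]), 'tool_pos': array([ 0.4524, -0.248 ,  0.122 ]), 'tool_rot': array([-3.1414,  0.0006, -0.2782]), 'contact_force': array([ 0.9868, -0.1781,  0.1251]), 'grip_force': np.float64(0.0), 'opening': np.float64(0.0409)}
shift [0.0002 0.0001 0.1573] turn [-0.0002  0.0007  0.0125] rows 2.8
```

Request:
step_arm --steps '[{"x":0,"y":0,"z":0.05,"rx":0,"ry":0,"rz":0.012,"claw":-0.1},{"x":0,"y":0,"z":0.09,"rx":0,"ry":0,"rz":0.012,"claw":-0.1},{"x":0,"y":0,"z":0.12,"rx":0,"ry":0,"rz":0.012,"claw":-0.1},{"x":0,"y":0,"z":0.14,"rx":0,"ry":0,"rz":0.012,"claw":-0.1},{"x":0,"y":0,"z":0.15,"rx":0,"ry":0,"rz":0.012,"claw":-0.1},{"x":0,"y":0,"z":0.157,"rx":0,"ry":0,"rz":0.012,"claw":-0.1},{"x":0,"y":0,"z":0.157,"rx":0,"ry":0,"rz":0.012,"claw":-0.1}]'

```text
time: 3.1
tool_pos: [0.4531, -0.2484, 0.0048]
tool_rot: [3.141, -0.002, -0.29]
contact_force: [-0.4, 0.9, 0.6]
opening: 0.0414
grip_force: 0.0
```

```bash
python3 c.py 2; python3 - <<'E'
import cv2,numpy as np
a=cv2.imread("pics/side2.png")[180:300,190:330]; b=cv2.imread("pics/top2.png")[140:260,290:430]
cv2.imwrite("pics/m2.png",np.hstack([cv2.resize(a,(400,343),interpolation=2),cv2.resize(b,(400,343),interpolation=2)]))
E
```

```text
{'time': np.float64(3.1), 'qpos': array([-0.65  ,  0.6143,  1.7966, -0.    ,  0.7289,  1.211 ]), 'tool_pos': array([ 0.4531, -0.2484,  0.0048]), 'tool_rot': array([ 3.1409, -0.0017, -0.2901]), 'contact_force': array([-0.4403,  0.8801,  0.6211]), 'grip_force': np.float64(0.0), 'opening': np.float64(0.0414)}
[ -0.0254 -46.8426 -15.3811   0.0433  -0.2762  -0.026 ]
```

View pics/m2.png

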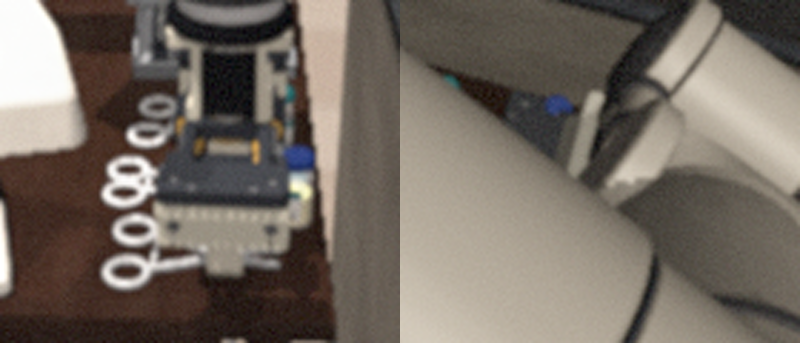

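Request:
step_arm --steps '[{"x":0,"y":0,"z":0.002,"rx":0,"ry":0,"rz":0,"claw":-1},{"x":0,"y":0,"z":0.002,"rx":0,"ry":0,"rz":0,"claw":-1},{"x":0,"y":0,"z":0.002,"rx":0,"ry":0,"rz":0,"claw":-1},{"x":0,"y":0,"z":0.002,"rx":0,"ry":0,"rz":0,"claw":-1},{"x":0,"y":0,"z":0.002,"rx":0,"ry":0,"rz":0,"claw":-1},{"x":0,"y":0,"z":0.002,"rx":0,"ry":0,"rz":0,"claw":-1}]' --squeeze 30

```text
time: 3.7
tool_pos: [0.4523, -0.2479, 0.0027]
tool_rot: [3.141, -0.0, -0.292]
contact_force: [-0.4, -0.4, 1.5]
opening: 0.0102
grip_force: 28.6
```

Request:
step_arm --steps '[{"x":0,"y":0,"z":-0.02,"rx":0,"ry":0,"rz":0,"claw":-1},{"x":0,"y":0,"z":-0.06,"rx":0,"ry":0,"rz":0,"claw":-1},{"x":0,"y":0,"z":-0.11,"rx":0,"ry":0,"rz":0,"claw":-1},{"x":0,"y":0,"z":-0.16,"rx":0,"ry":0,"rz":0,"claw":-1},{"x":0,"y":0,"z":-0.21,"rx":0,"ry":0,"rz":0,"claw":-1},{"x":0,"y":0,"z":-0.26,"rx":0,"ry":0,"rz":0,"claw":-1},{"x":0,"y":0,"z":-0.31,"rx":0,"ry":0,"rz":0,"claw":-1},{"x":0,"y":0,"z":-0.36,"rx":0,"ry":0,"rz":0,"claw":-1},{"x":0,"y":0,"z":-0.37,"rx":0,"ry":0,"rz":0,"claw":-1},{"x":0,"y":0,"z":-0.37,"rx":0,"ry":0,"rz":0,"claw":-1}]'

```text
time: 4.53
tool_pos: [0.4533, -0.2485, 0.283]
tool_rot: [3.139, -0.006, -0.292]
contact_force: [-0.5, -0.3, -0.6]
opening: 0.0107
grip_force: 28.7
```

```bash
python3 c.py 3; cat > tray.py <<'E'
from fit import *
np.set_printoptions(precision=4,suppress=True)
# edge-based rectangle fit: outer rim at z=14mm (tray) ; gradient: inside bright, outside dark
def line(a,b,n=60): s=np.linspace(.06,.94,n)[:,None]; return np.array(a)*(1-s)+np.array(b)*s
def rect(hx,hy,sides="nfrl"):
    o=[]
    for k,(a,b) in dict(n=((-hx,-hy),(-hx,hy)),f=((hx,-hy),(hx,hy)),r=((-hx,-hy),(hx,-hy)),l=((-hx,hy),(hx,hy))).items():
        if k in sides: o.append(line(a,b))
    return np.concatenate(o)
def sc(g,cam,pose,terms):
    c,s=np.cos(pose[2]),np.sin(pose[2]);M=np.array([[c,-s],[s,c]]);v=0
    for P,z,w in terms:
        uv=projn(cam,np.c_[P@M.T+pose[:2],np.full(len(P),z)]); v+=w*map_coordinates(g,[uv[:,1],uv[:,0]],order=1).mean()
    return v
def barline(x,w): return np.concatenate([line((x+d,-62e-3),(x+d,62e-3)) for d in(-w/3,0,w/3)])
def trayterms(sides="nfrl"):
    return [(rect(.0705,.0705,sides),.012,1),(rect(.0755,.0755,sides),.004,-1),(barline(-.048,.016),.008,-1),(barline(.038,.012),.008,-1),
     (barline(-.062,.004),.004,.5),(barline(-.034,.004),.004,.5),(barline(.027,.003),.004,.5),(barline(.049,.003),.004,.5)]
def dishterms(sides="nfrl"):
    return [(rect(.068,.038,sides),.010,1),(rect(.074,.044,sides),.003,-1)]
def opt(gs,terms,p0):
    f=lambda p:-sum(sc(g,c,p,terms) for c,g in gs.items())
    b=min(((f(q),tuple(q)) for q in [np.array(p0)+[dx,dy,da] for dx in np.arange(-.012,.013,.004) for dy in np.arange(-.016,.017,.004) for da in(-.08,-.04,0,.04,.08)]))
    q=np.array(b[1]); r=minimize(f,q,method='Nelder-Mead',options=dict(initial_simplex=q+np.array([[0,0,0],[.004,0,0],[0,.004,0],[0,0,.04]]),xatol=1e-5,fatol=1e-4))
    return r.x,-r.fun
if __name__=="__main__":
    G={"top":np.load("top0.npz")["im"].mean(2).astype(float),"side":np.load("side3.npz")["im"].mean(2).astype(float)}
    for cs in(("top",),("side",),("top","side")):
        print(cs,"tray",*opt({c:G[c] for c in cs},trayterms(),(.5215,.070,-.21)),"dish",*opt({c:G[c] for c in cs},dishterms(),(.538,.192,-.33)))
E
python3 tray.py
python3 - <<'E'
import cv2,numpy as np
a=cv2.imread("pics/side3.png")[10:280,130:330]
cv2.imwrite("pics/m3.png",cv2.resize(a,(444,600),interpolation=2))
E
```

```text
{'time': np.float64(4.5333), 'qpos': array([-0.6499,  0.2847,  1.4495,  0.    ,  1.4007,  1.2125]), 'tool_pos': array([ 0.4533, -0.2485,  0.283 ]), 'tool_rot': array([ 3.1393, -0.0063, -0.2916]), 'contact_force': array([-0.4715, -0.2803, -0.5658]), 'grip_force': np.float64(28.661), 'opening': np.float64(0.0107)}
[  0.0414 -43.175  -27.2314   0.0586   0.3888  -0.0002]
('top',) tray [ 0.5226  0.0725 -0.2232] 188.67911501049252 dish [ 0.5413  0.1969 -0.3347] 60.34449396187121
('side',) tray [ 0.5243  0.0769 -0.2138] 190.47786677607064 dish [ 0.5414  0.1965 -0.3556] 45.649906471440275
('top', 'side') tray [ 0.5231  0.0726 -0.2204] 375.42655633810165 dish [ 0.5415  0.1968 -0.3407] 105.5504417176017
```

View pics/m3.png

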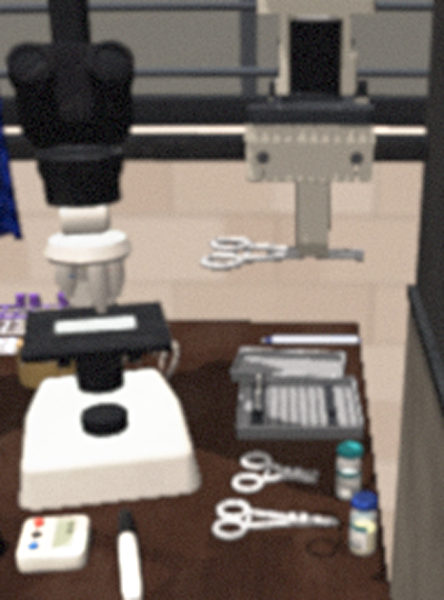

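```bash
python3 - <<'E'
from fit import *
np.set_printoptions(precision=4,suppress=True)
g=np.load("side3.npz")["im"].astype(float).mean(2)
T=tmpl("long_open"); T=(T[0][:400],T[1][:400])  # rings only
for z in(.2835,.287):
  f=lambda p:-score(g,"side",T,[p[0],p[1],-.292],z)
  r=minimize(f,[.4525,-.248],method="Nelder-Mead",options=dict(initial_simplex=np.array([[.4525,-.248],[.46,-.248],[.4525,-.24]]))); print(z,r.x,r.fun)
# post check
M=lambda a:np.array([[np.cos(a),-np.sin(a)],[np.sin(a),np.cos(a)]])
for c,n in(("top",0),("side",3)):
  g=np.load(f"{c}{n}.npz")["im"]
  for y in(-2,44):
    q=M(-.22)@[-.048,y/1e3]+[.523,.073]; print(c,y,q,proj(c,[*q,.028]),proj(c,[*q,.008]))
q=M(-.22)@[.014,.021]+[.523,.073]; print(q)
im=np.load("side3.npz")["im"]; cv2.imwrite("pics/p.png",np.hstack([cv2.resize(im[155:210,225:300],(600,440),interpolation=2)]))
E
python3 mv.py .541 .090 .2 -.22
```

```text
0.2835 [ 0.4694 -0.241 ] -19.43328182242999
0.287 [ 0.4671 -0.254 ] -19.431150791191328
top -2 [0.4757 0.0815] [217.9483 191.7417] [218.7066 192.943 ]
top 44 [0.4858 0.1264] [199.1237 187.2599] [200.2848 188.5561]
side -2 [0.4757 0.0815] [245.7388 184.5312] [245.8357 191.4761]
side 44 [0.4858 0.1264] [246.121  177.6023] [246.2107 184.3306]
[0.5412 0.0904]
{'time': np.float64(4.6333), 'qpos': array([-0.65  ,  0.2885,  1.4555, -0.    ,  1.3991,  1.2125]), 'tool_pos': array([ 0.4518, -0.2475,  0.2789]), 'tool_rot': array([-3.1411,  0.0013, -0.2917]), 'contact_force': array([-0.0786, -0.1057, -1.6115]), 'grip_force': np.float64(28.6611), 'opening': np.float64(0.0107)}
shift [-0.0154 -0.4651  0.1055] turn [-0.0007  0.0017 -0.0913] rows 8.6
```

View pics/p.png

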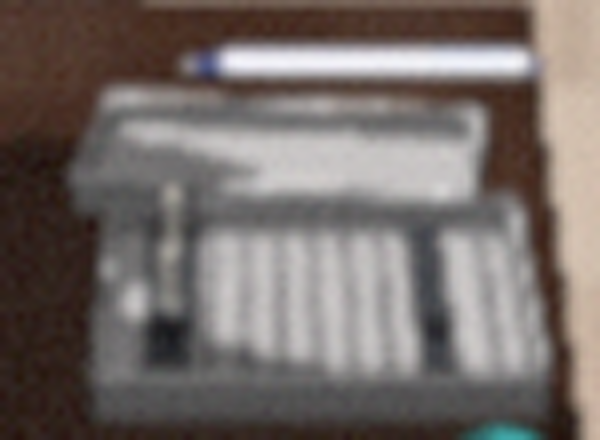

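Request:
step_arm --steps '[{"x":-0.002,"y":-0.05,"z":0,"rx":0,"ry":0,"rz":-0.0913,"claw":-1},{"x":-0.003,"y":-0.1,"z":0.02,"rx":0,"ry":0,"rz":-0.0913,"claw":-1},{"x":-0.005,"y":-0.15,"z":0.04,"rx":0,"ry":0,"rz":-0.0913,"claw":-1},{"x":-0.006,"y":-0.2,"z":0.06,"rx":0,"ry":0,"rz":-0.0913,"claw":-1},{"x":-0.008,"y":-0.25,"z":0.08,"rx":0,"ry":0,"rz":-0.0913,"claw":-1},{"x":-0.01,"y":-0.3,"z":0.1,"rx":0,"ry":0,"rz":-0.0913,"claw":-1},{"x":-0.011,"y":-0.35,"z":0.12,"rx":0,"ry":0,"rz":-0.0913,"claw":-1},{"x":-0.013,"y":-0.4,"z":0.14,"rx":0,"ry":0,"rz":-0.0913,"claw":-1},{"x":-0.015,"y":-0.44,"z":0.16,"rx":0,"ry":0,"rz":-0.0913,"claw":-1},{"x":-0.0154,"y":-0.465,"z":0.2,"rx":0,"ry":0,"rz":-0.0913,"claw":-1},{"x":-0.0154,"y":-0.465,"z":0.212,"rx":0,"ry":0,"rz":-0.0913,"claw":-1},{"x":-0.0154,"y":-0.465,"z":0.212,"rx":0,"ry":0,"rz":-0.0913,"claw":-1}]'

```text
time: 5.63
tool_pos: [0.5381, 0.0902, 0.1161]
tool_rot: [3.139, 0.01, -0.218]
contact_force: [-0.4, 0.2, -1.4]
opening: 0.0106
grip_force: 28.7
```

```bash
python3 c.py 4; python3 mv.py .5412 .0904 .05 -.22
```

```text
{'time': np.float64(5.6333), 'qpos': array([ 0.0258,  0.496 ,  1.611 , -0.0004,  1.0446,  1.8145]), 'tool_pos': array([0.5381, 0.0902, 0.1161]), 'tool_rot': array([ 3.1388,  0.0097, -0.2177]), 'contact_force': array([-0.3605,  0.2266, -1.4118]), 'grip_force': np.float64(28.6609), 'opening': np.float64(0.0106)}
[  1.3637 -47.5088 -21.6698   0.1745  -0.5683   0.1087]
{'time': np.float64(5.7333), 'qpos': array([ 0.0231,  0.4913,  1.6067, -0.0005,  1.0464,  1.8144]), 'tool_pos': array([0.5407, 0.0888, 0.12  ]), 'tool_rot': array([ 3.1405,  0.0026, -0.2202]), 'contact_force': array([ 0.4119, -1.0286,  0.1815]), 'grip_force': np.float64(28.6607), 'opening': np.float64(0.0106)}
shift [ 0.0005 -0.0024  0.0933] turn [ 0.0014  0.0034 -0.0003] rows 1.7
```

Request:
step_arm --steps '[{"x":0.0003,"y":-0.0006,"z":0.04,"rx":0,"ry":0,"rz":0,"claw":-1},{"x":0.0003,"y":-0.0006,"z":0.07,"rx":0,"ry":0,"rz":0,"claw":-1},{"x":0.0003,"y":-0.0006,"z":0.093,"rx":0,"ry":0,"rz":0,"claw":-1},{"x":0.0003,"y":-0.0006,"z":0.093,"rx":0,"ry":0,"rz":0,"claw":-1},{"x":0.0003,"y":-0.0006,"z":0.093,"rx":0,"ry":0,"rz":0,"claw":-1}]'

```text
time: 6.15
tool_pos: [0.542, 0.0888, 0.0518]
tool_rot: [3.141, 0.0, -0.222]
contact_force: [0.5, 0.1, 0.4]
opening: 0.0107
grip_force: 28.7
```

```bash
python3 c.py 5; python3 mv.py .5412 .0904 .0107 -.22; python3 - <<'E'
from fit import *
a=cv2.imread("pics/side5.png"); b=cv2.imread("pics/top5.png")
for c,im in(("side",a),("top",b)):
  M=lambda t:np.array([[np.cos(t),-np.sin(t)],[np.sin(t),np.cos(t)]])
  for y in(-.023,.023): print(c,"ring pred",proj(c,[*(M(-.22)@[-.062,y]+[.5410,.0900]),.052]))
cv2.imwrite("pics/m5.png",np.hstack([cv2.resize(a[130:205,215:305],(400,333),interpolation=2),cv2.resize(b[140:215,165:255],(400,333),interpolation=2)]))
E
```

```text
{'time': np.float64(6.15), 'qpos': array([ 0.0229,  0.5831,  1.6704, -0.0002,  0.8882,  1.8154]), 'tool_pos': array([0.542 , 0.0888, 0.0518]), 'tool_rot': array([ 3.1414,  0.    , -0.2216]), 'contact_force': array([0.4838, 0.138 , 0.4   ]), 'grip_force': np.float64(28.6608), 'opening': np.float64(0.0107)}
[  0.0161 -47.7531 -17.6958   0.012   -0.123   -0.0042]
{'time': np.float64(6.25), 'qpos': array([ 0.0236,  0.5815,  1.6691, -0.0002,  0.8879,  1.8155]), 'tool_pos': array([0.5431, 0.0892, 0.053 ]), 'tool_rot': array([-3.141 , -0.0031, -0.221 ]), 'contact_force': array([-0.5449,  0.5216, -0.392 ]), 'grip_force': np.float64(28.6609), 'opening': np.float64(0.0105)}
shift [-0.003  -0.001   0.0565] turn [-0.0008 -0.0039 -0.0013] rows 1.0
side ring pred [245.56075812 176.11321805]
side ring pred [245.95440761 169.45057227]
top ring pred [217.18032673 190.33688574]
top ring pred [197.84774912 185.73527744]
```

View pics/m5.png

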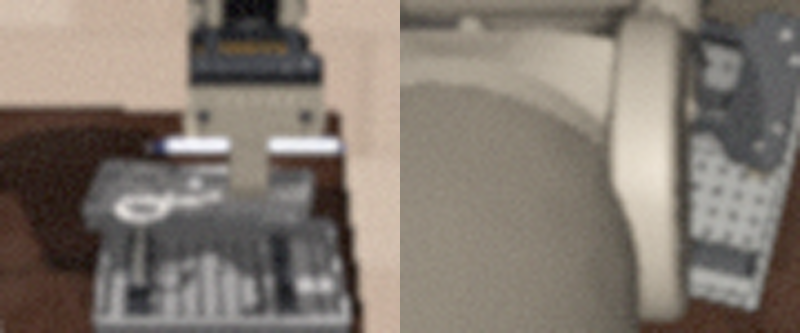

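Request:
step_arm --steps '[{"x":0,"y":0,"z":0,"rx":0,"ry":0,"rz":0,"claw":-1},{"x":0,"y":0,"z":0.01,"rx":0,"ry":0,"rz":0,"claw":-1},{"x":0,"y":0,"z":0.02,"rx":0,"ry":0,"rz":0,"claw":-1},{"x":0,"y":0,"z":0.03,"rx":0,"ry":0,"rz":0,"claw":-1},{"x":0,"y":0,"z":0.035,"rx":0,"ry":0,"rz":0,"claw":-1},{"x":0,"y":0,"z":0.035,"rx":0,"ry":0,"rz":0,"claw":-1}]'

```text
time: 6.75
tool_pos: [0.5409, 0.0899, 0.0235]
tool_rot: [3.141, 0.002, -0.22]
contact_force: [-0.8, 0.1, 0.8]
opening: 0.0103
grip_force: 28.7
```

```bash
python3 c.py 6; python3 mv.py .5412 .0904 .0107 -.22; python3 - <<'E'
import cv2,numpy as np
a=cv2.imread("pics/side6.png")
cv2.imwrite("pics/m6.png",cv2.resize(a[145:210,215:305],(720,520),interpolation=2))
E
```

```text
{'time': np.float64(6.75), 'qpos': array([ 0.025 ,  0.6255,  1.6907, -0.0001,  0.828 ,  1.8157]), 'tool_pos': array([0.5409, 0.0899, 0.0235]), 'tool_rot': array([ 3.1409,  0.0025, -0.2199]), 'contact_force': array([-0.8408,  0.102 ,  0.792 ]), 'grip_force': np.float64(28.661), 'opening': np.float64(0.0103)}
[ -0.0314 -50.2538 -17.637    0.0139  -0.2484   0.0001]
{'time': np.float64(6.85), 'qpos': array([ 0.025 ,  0.6241,  1.6895, -0.0001,  0.8287,  1.8156]), 'tool_pos': array([0.5417, 0.0899, 0.0246]), 'tool_rot': array([ 3.1414,  0.0007, -0.2198]), 'contact_force': array([-0.0935,  0.1471, -0.4707]), 'grip_force': np.float64(28.6609), 'opening': np.float64(0.0109)}
shift [-0.0007 -0.0005  0.0185] turn [0.0003 0.0009 0.0002] rows 0.3
```

View pics/m6.png

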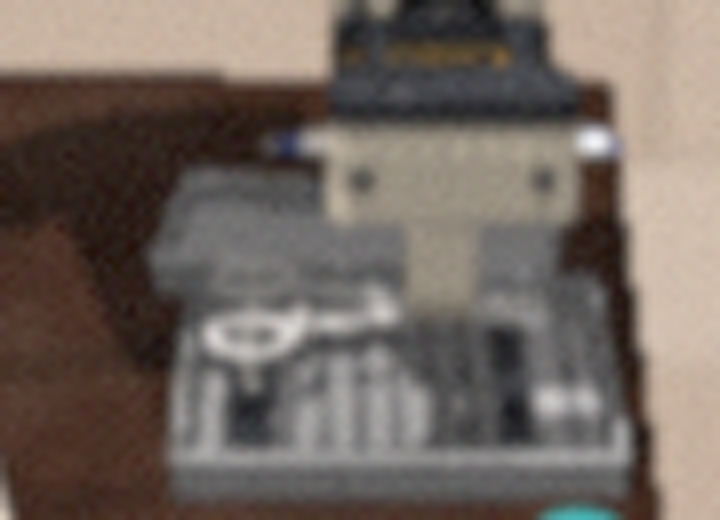

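Request:
step_arm --steps '[{"x":0,"y":0,"z":0.006,"rx":0,"ry":0,"rz":0,"claw":-1},{"x":0,"y":0,"z":0.012,"rx":0,"ry":0,"rz":0,"claw":-1},{"x":0,"y":0,"z":0.017,"rx":0,"ry":0,"rz":0,"claw":-1},{"x":0,"y":0,"z":0.017,"rx":0,"ry":0,"rz":0,"claw":-1},{"x":0,"y":0,"z":0.017,"rx":0,"ry":0,"rz":0,"claw":-1}]'

```text
time: 7.27
tool_pos: [0.5416, 0.0899, 0.0119]
tool_rot: [3.141, 0.001, -0.22]
contact_force: [-0.1, -1.0, -0.5]
opening: 0.0106
grip_force: 28.7
```

Request:
step_arm --steps '[{"x":0,"y":0,"z":0.0015,"rx":0,"ry":0,"rz":0,"claw":-1},{"x":0,"y":0,"z":0.0015,"rx":0,"ry":0,"rz":0,"claw":-1},{"x":0,"y":0,"z":0.0015,"rx":0,"ry":0,"rz":0,"claw":-1}]'

```text
time: 7.52
tool_pos: [0.5419, 0.0899, 0.0112]
tool_rot: [-3.142, -0.0, -0.22]
contact_force: [-0.8, 0.7, -0.3]
opening: 0.0106
grip_force: 28.7
```

Request:
step_arm --steps '[{"x":0,"y":0,"z":0,"rx":0,"ry":0,"rz":0,"claw":-0.65},{"x":0,"y":0,"z":0,"rx":0,"ry":0,"rz":0,"claw":-0.5},{"x":0,"y":0,"z":0,"rx":0,"ry":0,"rz":0,"claw":-0.4},{"x":0,"y":0,"z":0,"rx":0,"ry":0,"rz":0,"claw":-0.4},{"x":0,"y":0,"z":-0.02,"rx":0,"ry":0,"rz":0,"claw":-0.4},{"x":0,"y":0,"z":-0.05,"rx":0,"ry":0,"rz":0,"claw":-0.4},{"x":0,"y":0,"z":-0.1,"rx":0,"ry":0,"rz":0,"claw":-0.2},{"x":0,"y":0,"z":-0.15,"rx":0,"ry":0,"rz":0,"claw":-0.1},{"x":0,"y":0,"z":-0.2,"rx":0,"ry":0,"rz":0,"claw":-0.1},{"x":0,"y":0,"z":-0.2,"rx":0,"ry":0,"rz":0,"claw":-0.1}]'

```text
time: 8.35
tool_pos: [0.5457, 0.0901, 0.1688]
tool_rot: [-3.138, -0.013, -0.22]
contact_force: [2.0, -0.6, 0.9]
opening: 0.0405
grip_force: 0.0
```

```bash
python3 mv.py .4788 -.0800 .15 -.38;python3 c.py 7; python3 - <<'E'
from fit import *
np.set_printoptions(precision=4,suppress=True)
G={"top":np.load("top0.npz")["im"].mean(2).astype(float),"side":np.load("side7.npz")["im"].mean(2).astype(float)}
print("long in tray side",fit({"side":G["side"]},"long_open",(.5412,.0904),.0125))
for cs in(("top",),("side",),("top","side")): print(fit({c:G[c] for c in cs},"short_open",(.479,-.080)))
a=cv2.imread("pics/side7.png"); cv2.imwrite("pics/m7.png",cv2.resize(a[150:250,215:305],(540,600),interpolation=2))
E
```

```text
{'time': np.float64(8.35), 'qpos': array([ 0.0251,  0.437 ,  1.5459, -0.    ,  1.1449,  1.8157]), 'tool_pos': array([0.5457, 0.0901, 0.1688]), 'tool_rot': array([-3.1383, -0.0134, -0.2198]), 'contact_force': array([ 1.9676, -0.5792,  0.8573]), 'grip_force': np.float64(0.0), 'opening': np.float64(0.0405)}
shift [-0.038   0.2409  0.0238] turn [-0.0056 -0.0167  0.204 ] rows 4.4
{'time': np.float64(8.35), 'qpos': array([ 0.0251,  0.437 ,  1.5459, -0.    ,  1.1449,  1.8157]), 'tool_pos': array([0.5457, 0.0901, 0.1688]), 'tool_rot': array([-3.1383, -0.0134, -0.2198]), 'contact_force': array([ 1.9676, -0.5792,  0.8573]), 'grip_force': np.float64(0.0), 'opening': np.float64(0.0405)}
[  0.0437 -45.5468 -21.2394  -0.0103   1.4211  -0.0007]
long in tray side (array([ 0.5415,  0.0845, -0.2284]), np.float64(41.81318287542271))
(array([ 0.4792, -0.0766, -0.3638]), np.float64(90.28313495597811))
(array([ 0.4783, -0.0824, -0.3845]), np.float64(98.21417438865909))
(array([ 0.4786, -0.0795, -0.387 ]), np.float64(166.05980213135211))
```

View pics/m7.png

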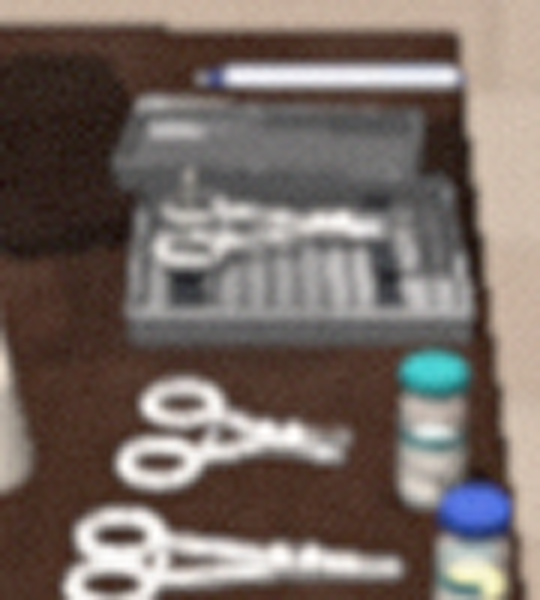

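```bash
python3 mv.py .4787 -.0780 .10 -.375
```

```text
{'time': np.float64(8.45), 'qpos': array([ 0.025 ,  0.4432,  1.5541, -0.0001,  1.1403,  1.8157]), 'tool_pos': array([0.5426, 0.09  , 0.1628]), 'tool_rot': array([-3.1407, -0.0039, -0.2199]), 'contact_force': array([-0.5319, -0.2731, -0.4686]), 'grip_force': np.float64(0.0), 'opening': np.float64(0.0412)}
shift [-0.0346  0.2372  0.0833] turn [-0.0015 -0.0048  0.1975] rows 4.6
```

Request:
step_arm --steps '[{"x":-0.0335,"y":0.05,"z":0,"rx":0,"ry":0,"rz":0.1975,"claw":-0.1},{"x":-0.0335,"y":0.1,"z":0,"rx":0,"ry":0,"rz":0.1975,"claw":-0.1},{"x":-0.0335,"y":0.15,"z":0.02,"rx":0,"ry":0,"rz":0.1975,"claw":-0.1},{"x":-0.0335,"y":0.2,"z":0.04,"rx":0,"ry":0,"rz":0.1975,"claw":-0.1},{"x":-0.0335,"y":0.237,"z":0.07,"rx":0,"ry":0,"rz":0.1975,"claw":-0.1},{"x":-0.0335,"y":0.237,"z":0.083,"rx":0,"ry":0,"rz":0.1975,"claw":-0.1},{"x":-0.0335,"y":0.237,"z":0.083,"rx":0,"ry":0,"rz":0.1975,"claw":-0.1},{"x":-0.0335,"y":0.237,"z":0.083,"rx":0,"ry":0,"rz":0.1975,"claw":-0.1},{"x":-0.0335,"y":0.237,"z":0.083,"rx":0,"ry":0,"rz":0.1975,"claw":-0.1}]'

```text
time: 9.2
tool_pos: [0.4788, -0.0772, 0.0989]
tool_rot: [-3.141, 0.0, -0.374]
contact_force: [0.2, 0.5, 1.2]
opening: 0.0407
grip_force: 0.0
```

```bash
python3 mv.py .4787 -.0780 .0035 -.375
```

```text
{'time': np.float64(9.2), 'qpos': array([-0.3181,  0.4197,  1.8062,  0.0003,  0.9158,  1.6265]), 'tool_pos': array([ 0.4788, -0.0772,  0.0989]), 'tool_rot': array([-3.1414,  0.0001, -0.3739]), 'contact_force': array([0.1595, 0.4972, 1.1789]), 'grip_force': np.float64(0.0), 'opening': np.float64(0.0407)}
shift [0.0003 0.0011 0.1272] turn [-0.0003  0.0002  0.0014] rows 2.3
```

Request:
step_arm --steps '[{"x":0,"y":0,"z":0.03,"rx":0,"ry":0,"rz":0,"claw":-0.1},{"x":0,"y":0,"z":0.06,"rx":0,"ry":0,"rz":0,"claw":-0.1},{"x":0,"y":0,"z":0.08,"rx":0,"ry":0,"rz":0,"claw":-0.1},{"x":0,"y":0,"z":0.08,"rx":0,"ry":0,"rz":0,"claw":-0.1}]'

```text
time: 9.53
tool_pos: [0.4774, -0.0764, 0.0371]
tool_rot: [3.141, 0.004, -0.373]
contact_force: [-0.3, -0.1, -0.7]
opening: 0.0414
grip_force: 0.0
```

Request:
step_arm --steps '[{"x":0,"y":0,"z":0.02,"rx":0,"ry":0,"rz":0,"claw":-0.1},{"x":0,"y":0,"z":0.035,"rx":0,"ry":0,"rz":0,"claw":-0.1},{"x":0,"y":0,"z":0.047,"rx":0,"ry":0,"rz":0,"claw":-0.1},{"x":0,"y":0,"z":0.047,"rx":0,"ry":0,"rz":0,"claw":-0.1},{"x":0,"y":0,"z":0.047,"rx":0,"ry":0,"rz":0,"claw":-0.1}]'

```text
time: 9.95
tool_pos: [0.4789, -0.0777, 0.0042]
tool_rot: [-3.142, -0.001, -0.374]
contact_force: [0.5, -0.0, -0.0]
opening: 0.0412
grip_force: 0.0
```

Request:
step_arm --steps '[{"x":0,"y":0,"z":0.001,"rx":0,"ry":0,"rz":0,"claw":-1},{"x":0,"y":0,"z":0.001,"rx":0,"ry":0,"rz":0,"claw":-1},{"x":0,"y":0,"z":0.001,"rx":0,"ry":0,"rz":0,"claw":-1},{"x":0,"y":0,"z":0.001,"rx":0,"ry":0,"rz":0,"claw":-1},{"x":0,"y":0,"z":0.001,"rx":0,"ry":0,"rz":0,"claw":-1},{"x":0,"y":0,"z":0.001,"rx":0,"ry":0,"rz":0,"claw":-1}]'

```text
time: 10.45
tool_pos: [0.4786, -0.0782, 0.0033]
tool_rot: [3.141, -0.0, -0.375]
contact_force: [-0.5, 0.2, 4.1]
opening: 0.0103
grip_force: 48.6
```

Request:
step_arm --steps '[{"x":0,"y":0,"z":-0.02,"rx":0,"ry":0,"rz":0,"claw":-1},{"x":0,"y":0,"z":-0.06,"rx":0,"ry":0,"rz":0,"claw":-1},{"x":0,"y":0,"z":-0.11,"rx":0,"ry":0,"rz":0,"claw":-1},{"x":0,"y":0,"z":-0.15,"rx":0,"ry":0,"rz":0,"claw":-1},{"x":0,"y":0,"z":-0.16,"rx":0,"ry":0,"rz":0,"claw":-1},{"x":0,"y":0,"z":-0.16,"rx":0,"ry":0,"rz":0,"claw":-1}]'

```text
time: 10.95
tool_pos: [0.48, -0.0786, 0.1252]
tool_rot: [-3.141, -0.006, -0.375]
contact_force: [-0.0, 0.2, -0.6]
opening: 0.0108
grip_force: 46.0
```

```bash
python3 mv.py .5217 .0948 .10 -.22
```

```text
{'time': np.float64(10.95), 'qpos': array([-0.32  ,  0.3817,  1.7775, -0.    ,  0.9767,  1.6259]), 'tool_pos': array([ 0.48  , -0.0786,  0.1252]), 'tool_rot': array([-3.1413, -0.0056, -0.3751]), 'contact_force': array([-0.0327,  0.2123, -0.6228]), 'grip_force': np.float64(45.9999), 'opening': np.float64(0.0108)}
shift [-0.0331 -0.2355  0.0335] turn [ 0.0002 -0.0072 -0.1975] rows 4.3
```

Request:
step_arm --steps '[{"x":-0.006,"y":-0.05,"z":0,"rx":0,"ry":0,"rz":-0.1975,"claw":-1},{"x":-0.013,"y":-0.1,"z":0,"rx":0,"ry":0,"rz":-0.1975,"claw":-1},{"x":-0.019,"y":-0.15,"z":0,"rx":0,"ry":0,"rz":-0.1975,"claw":-1},{"x":-0.026,"y":-0.2,"z":0.01,"rx":0,"ry":0,"rz":-0.1975,"claw":-1},{"x":-0.0315,"y":-0.235,"z":0.03,"rx":0,"ry":0,"rz":-0.1975,"claw":-1},{"x":-0.0315,"y":-0.235,"z":0.03,"rx":0,"ry":0,"rz":-0.1975,"claw":-1},{"x":-0.0315,"y":-0.235,"z":0.03,"rx":0,"ry":0,"rz":-0.1975,"claw":-1},{"x":-0.0315,"y":-0.235,"z":0.03,"rx":0,"ry":0,"rz":-0.1975,"claw":-1},{"x":-0.0315,"y":-0.235,"z":0.03,"rx":0,"ry":0,"rz":-0.1975,"claw":-1}]'

```text
time: 11.7
tool_pos: [0.5208, 0.0935, 0.1]
tool_rot: [3.141, 0.001, -0.221]
contact_force: [0.1, -0.1, 0.1]
opening: 0.0101
grip_force: 45.9
```

```bash
python3 mv.py .5217 .0948 .051 -.22
```

```text
{'time': np.float64(11.7), 'qpos': array([ 0.0329,  0.4862,  1.6834, -0.0004,  0.9727,  1.8251]), 'tool_pos': array([0.5208, 0.0935, 0.1   ]), 'tool_rot': array([ 3.1411,  0.0007, -0.2212]), 'contact_force': array([ 0.0791, -0.0702,  0.1407]), 'grip_force': np.float64(45.8527), 'opening': np.float64(0.0101)}
shift [ 0.0008 -0.002   0.0653] turn [ 0.0007  0.0009 -0.0015] rows 1.2
```

Request:
step_arm --steps '[{"x":0.001,"y":-0.0012,"z":0.03,"rx":0,"ry":0,"rz":0,"claw":-1},{"x":0.001,"y":-0.0012,"z":0.055,"rx":0,"ry":0,"rz":0,"claw":-1},{"x":0.001,"y":-0.0012,"z":0.065,"rx":0,"ry":0,"rz":0,"claw":-1},{"x":0.001,"y":-0.0012,"z":0.065,"rx":0,"ry":0,"rz":0,"claw":-1},{"x":0.001,"y":-0.0012,"z":0.065,"rx":0,"ry":0,"rz":0,"claw":-1},{"x":0.001,"y":-0.0012,"z":0.065,"rx":0,"ry":0,"rz":0,"claw":-1}]'

```text
time: 12.2
tool_pos: [0.5228, 0.0948, 0.0527]
tool_rot: [-3.141, -0.002, -0.221]
contact_force: [-0.6, -0.0, -0.6]
opening: 0.0103
grip_force: 45.9
```

```bash
python3 c.py 8; python3 mv.py .5217 .0948 .0185 -.22; python3 - <<'E'
from fit import *
np.set_printoptions(precision=4,suppress=True)
g=np.load("side8.npz")["im"].mean(2).astype(float)
print(fit({"side":g},"short_open",(.5217,.0948),.051-.0033+.0045))
a=cv2.imread("pics/side8.png"); cv2.imwrite("pics/m8.png",cv2.resize(a[145:210,215:305],(720,520),interpolation=2))
E
```

```text
{'time': np.float64(12.2), 'qpos': array([ 0.0352,  0.5558,  1.7229, -0.0001,  0.861 ,  1.8268]), 'tool_pos': array([0.5228, 0.0948, 0.0527]), 'tool_rot': array([-3.1412, -0.0019, -0.2207]), 'contact_force': array([-0.6167, -0.0244, -0.5863]), 'grip_force': np.float64(45.853), 'opening': np.float64(0.0103)}
[ -0.1054 -47.0552 -17.9055   0.0079  -0.0584  -0.0016]
{'time': np.float64(12.3), 'qpos': array([ 0.0357,  0.5556,  1.7231, -0.0001,  0.8607,  1.8269]), 'tool_pos': array([0.5228, 0.0951, 0.0527]), 'tool_rot': array([-3.1411, -0.0021, -0.2203]), 'contact_force': array([0.4456, 0.4301, 0.3701]), 'grip_force': np.float64(45.8526), 'opening': np.float64(0.0104)}
shift [-0.0014  0.0007  0.0456] turn [-0.0006 -0.0027 -0.0004] rows 0.8
(array([0.5141, 0.105 , 0.1667]), np.float64(24.207033369405806))
```

View pics/m8.png

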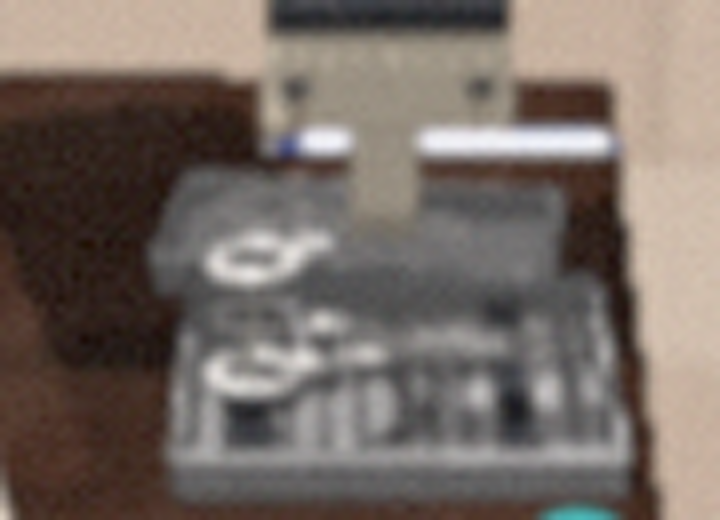

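Request:
step_arm --steps '[{"x":-0.0007,"y":0,"z":0.01,"rx":0,"ry":0,"rz":0,"claw":-1},{"x":-0.0007,"y":0,"z":0.02,"rx":0,"ry":0,"rz":0,"claw":-1},{"x":-0.0007,"y":0,"z":0.03,"rx":0,"ry":0,"rz":0,"claw":-1},{"x":-0.0007,"y":0,"z":0.036,"rx":0,"ry":0,"rz":0,"claw":-1},{"x":-0.0007,"y":0,"z":0.04,"rx":0,"ry":0,"rz":0,"claw":-1},{"x":-0.0007,"y":0,"z":0.043,"rx":0,"ry":0,"rz":0,"claw":-1},{"x":-0.0007,"y":0,"z":0.043,"rx":0,"ry":0,"rz":0,"claw":-1},{"x":-0.0007,"y":0,"z":0.043,"rx":0,"ry":0,"rz":0,"claw":-1}]'

```text
time: 12.97
tool_pos: [0.5214, 0.0954, 0.0194]
tool_rot: [3.141, 0.0, -0.22]
contact_force: [-0.7, 0.2, 0.4]
opening: 0.0102
grip_force: 46.7
```

Request:
step_arm --steps '[{"x":0,"y":0,"z":0.001,"rx":0,"ry":0,"rz":0,"claw":-1},{"x":0,"y":0,"z":0.001,"rx":0,"ry":0,"rz":0,"claw":-1},{"x":0,"y":0,"z":0.001,"rx":0,"ry":0,"rz":0,"claw":-0.65},{"x":0,"y":0,"z":0.001,"rx":0,"ry":0,"rz":0,"claw":-0.5},{"x":0,"y":0,"z":0.001,"rx":0,"ry":0,"rz":0,"claw":-0.4},{"x":0,"y":0,"z":0.001,"rx":0,"ry":0,"rz":0,"claw":-0.4},{"x":0,"y":0,"z":-0.02,"rx":0,"ry":0,"rz":0,"claw":-0.4},{"x":0,"y":0,"z":-0.06,"rx":0,"ry":0,"rz":0,"claw":-0.4},{"x":0,"y":0,"z":-0.12,"rx":0,"ry":0,"rz":0,"claw":-0.2},{"x":0,"y":0,"z":-0.18,"rx":0,"ry":0,"rz":0,"claw":-0.1},{"x":0,"y":0,"z":-0.24,"rx":0,"ry":0,"rz":0,"claw":-0.1},{"x":0,"y":0,"z":-0.24,"rx":0,"ry":0,"rz":0,"claw":-0.1}]'

```text
time: 13.97
tool_pos: [0.5244, 0.0956, 0.2062]
tool_rot: [-3.139, -0.011, -0.22]
contact_force: [0.8, -0.2, -0.5]
opening: 0.0411
grip_force: 0.0
```

```bash
python3 c.py 9; python3 - <<'E'
from fit import *
np.set_printoptions(precision=4,suppress=True)
g=np.load("side9.npz")["im"].mean(2).astype(float)
print(fit({"side":g},"short_open",(.5217,.092),.0195))
print(fit({"side":g},"shut",(.4635,-.1645)))
gt=np.load("top0.npz")["im"].mean(2).astype(float)
# tweezers rough: bright pixels in ortho region
for c,n in(("top",0),("side",9)):
    im=np.load(f"{c}{n}.npz")["im"].mean(2)
    X,Y=np.meshgrid(np.arange(.34,.17,-.0005),np.arange(.44,.33,-.0005))
    uv=projn(c,np.c_[Y.ravel(),X.ravel(),0*X.ravel()+.005]).reshape(*X.shape,2).astype(np.float32)
    o=cv2.remap(im.astype(np.float32),uv[...,0],uv[...,1],cv2.INTER_CUBIC); cv2.imwrite(f"pics/tw_{c}.png",cv2.resize(o,None,fx=2,fy=2))
a=cv2.imread("pics/tw_top.png");b=cv2.imread("pics/tw_side.png");s=cv2.resize(cv2.imread("pics/side9.png")[155:205,220:300],(a.shape[1],a.shape[1]*50//80),interpolation=2)
o=np.vstack([a,b]);s=cv2.resize(s,(0,0),fx=.8*.5,fy=.8*.5) if 0 else s
h=np.zeros((max(o.shape[0],s.shape[0]),o.shape[1]+s.shape[1],3),np.uint8);h[:o.shape[0],:o.shape[1]]=o;h[:s.shape[0],o.shape[1]:]=s
print(h.shape); cv2.imwrite("pics/m9.png",cv2.resize(h,(800,int(800*h.shape[0]/h.shape[1]))) if h.shape[1]>800 else h)
E
```

```text
{'time': np.float64(13.9667), 'qpos': array([ 0.0365,  0.3675,  1.5452, -0.0001,  1.2175,  1.8272]), 'tool_pos': array([0.5244, 0.0956, 0.2062]), 'tool_rot': array([-3.1388, -0.011 , -0.2198]), 'contact_force': array([ 0.7972, -0.1967, -0.4832]), 'grip_force': np.float64(0.0), 'opening': np.float64(0.0411)}
[  0.0273 -42.3676 -21.8917  -0.0079   0.7533  -0.0003]
(array([ 0.5214,  0.0925, -0.1745]), np.float64(30.493057818362416))
(array([ 0.4638, -0.1662, -0.2674]), np.float64(118.73306822727929))
(880, 1360, 3)[ WARN:0@0.533] global loadsave.cpp:1063 imwrite_ Unsupported depth image for selected encoder is fallbacked to CV_8U.
```

View pics/m9.png

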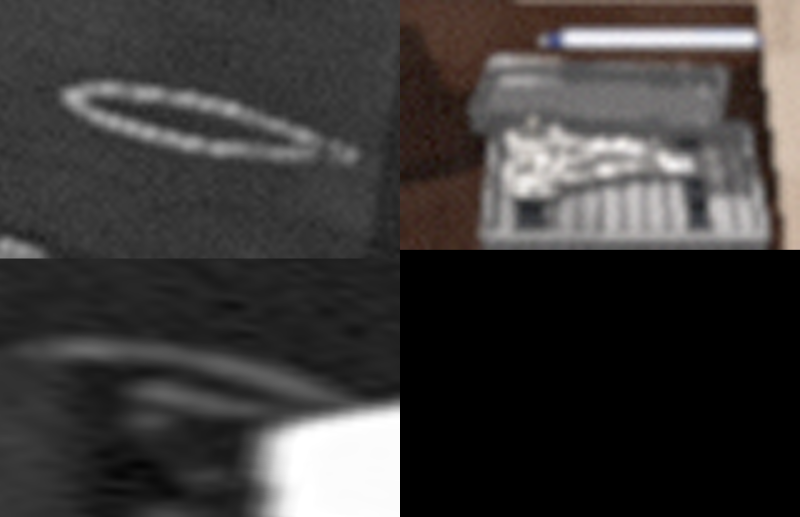

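```bash
python3 mv.py .3864 .2510 .18 1.377
```

```text
{'time': np.float64(14.0667), 'qpos': array([ 0.0364,  0.3713,  1.5509, -0.0001,  1.2128,  1.8271]), 'tool_pos': array([0.523 , 0.0955, 0.2022]), 'tool_rot': array([-3.14  , -0.0063, -0.2199]), 'contact_force': array([-1.0695, -0.2454, -0.9519]), 'grip_force': np.float64(0.0), 'opening': np.float64(0.0411)}
shift [-0.2232 -0.1626  0.0284] turn [ 0.0049 -0.0078 -2.0332] rows 12.8
```

Request:
step_arm --steps '[{"x":-0.03,"y":-0.02,"z":0,"rx":0,"ry":0,"rz":-1,"claw":0.1},{"x":-0.06,"y":-0.05,"z":0,"rx":0,"ry":0,"rz":-1,"claw":0.1},{"x":-0.09,"y":-0.08,"z":0,"rx":0,"ry":0,"rz":-1,"claw":0.1},{"x":-0.13,"y":-0.11,"z":0,"rx":0,"ry":0,"rz":-1,"claw":0.1},{"x":-0.17,"y":-0.14,"z":0,"rx":0,"ry":0,"rz":-1,"claw":0.1},{"x":-0.2,"y":-0.16,"z":0,"rx":0,"ry":0,"rz":-1,"claw":0.1},{"x":-0.222,"y":-0.1626,"z":0,"rx":0,"ry":0,"rz":-1,"claw":0.1}]'

```text
time: 14.65
tool_pos: [0.383, 0.2526, 0.1973]
tool_rot: [-3.14, 0.003, 0.574]
contact_force: [0.2, 0.2, 0.5]
opening: 0.0503
grip_force: 0.0
```

Request:
step_arm --steps '[{"x":0,"y":0,"z":0,"rx":0,"ry":0,"rz":-1,"claw":0.1},{"x":0,"y":0,"z":0,"rx":0,"ry":0,"rz":-1,"claw":0.1},{"x":0,"y":0,"z":0,"rx":0,"ry":0,"rz":-1,"claw":0.1},{"x":0,"y":0,"z":0,"rx":0,"ry":0,"rz":-1,"claw":0.1},{"x":0,"y":0,"z":0,"rx":0,"ry":0,"rz":-1,"claw":0.1},{"x":0,"y":0,"z":0,"rx":0,"ry":0,"rz":-1,"claw":0.1},{"x":0,"y":0,"z":0,"rx":0,"ry":0,"rz":-1,"claw":0.1},{"x":0,"y":0,"z":0,"rx":0,"ry":0,"rz":-1,"claw":0.1}]'

```text
time: 15.32
tool_pos: [0.3847, 0.2503, 0.1974]
tool_rot: [-3.139, 0.002, 1.352]
contact_force: [-0.9, 0.2, 0.0]
opening: 0.0501
grip_force: 0.0
```

```bash
python3 mv.py .3864 .2510 .08 1.377
```

```text
{'time': np.float64(15.3167), 'qpos': array([ 0.4097,  0.2522,  1.7398, -0.0001,  1.1533,  0.6285]), 'tool_pos': array([0.3847, 0.2503, 0.1974]), 'tool_rot': array([-3.1387,  0.0023,  1.3521]), 'contact_force': array([-0.9436,  0.1985,  0.0332]), 'grip_force': np.float64(0.0), 'opening': np.float64(0.0501)}
shift [0.0017 0.0025 0.1565] turn [-0.0037  0.0028 -0.0318] rows 2.8
```

Request:
step_arm --steps '[{"x":0.0015,"y":0.0017,"z":0.05,"rx":-0.002,"ry":0.001,"rz":-0.0318,"claw":0.1},{"x":0.0015,"y":0.0017,"z":0.1,"rx":-0.002,"ry":0.001,"rz":-0.0318,"claw":0.1},{"x":0.0015,"y":0.0017,"z":0.15,"rx":-0.002,"ry":0.001,"rz":-0.0318,"claw":0.1},{"x":0.0015,"y":0.0017,"z":0.18,"rx":-0.002,"ry":0.001,"rz":-0.0318,"claw":0.1},{"x":0.0015,"y":0.0017,"z":0.18,"rx":-0.002,"ry":0.001,"rz":-0.0318,"claw":0.1},{"x":0.0015,"y":0.0017,"z":0.18,"rx":-0.002,"ry":0.001,"rz":-0.0318,"claw":0.1},{"x":0.0015,"y":0.0017,"z":0.18,"rx":-0.002,"ry":0.001,"rz":-0.0318,"claw":0.1}]'

```text
time: 15.9
tool_pos: [0.3877, 0.2518, 0.065]
tool_rot: [3.139, -0.001, 1.375]
contact_force: [0.1, -1.2, 0.3]
opening: 0.051
grip_force: 0.0
```

```bash
python3 mv.py .3864 .2510 .003 1.377
```

```text
{'time': np.float64(15.9), 'qpos': array([ 0.4102,  0.4393,  1.9027, -0.0005,  0.7969,  0.6063]), 'tool_pos': array([0.3877, 0.2518, 0.065 ]), 'tool_rot': array([ 3.1392, -0.0012,  1.3751]), 'contact_force': array([ 0.0723, -1.1749,  0.2761]), 'grip_force': np.float64(0.0), 'opening': np.float64(0.051)}
shift [-0.0015 -0.0017  0.0827] turn [ 0.0031 -0.0016 -0.0024] rows 1.5
```

Request:
step_arm --steps '[{"x":0,"y":-0.0005,"z":0.03,"rx":0,"ry":0,"rz":-0.002,"claw":0.1},{"x":0,"y":-0.0005,"z":0.055,"rx":0,"ry":0,"rz":-0.002,"claw":0.1},{"x":0,"y":-0.0005,"z":0.07,"rx":0,"ry":0,"rz":-0.002,"claw":0.1},{"x":0,"y":-0.0005,"z":0.08,"rx":0,"ry":0,"rz":-0.002,"claw":0.1},{"x":0,"y":-0.0005,"z":0.08,"rx":0,"ry":0,"rz":-0.002,"claw":0.1},{"x":0,"y":-0.0005,"z":0.08,"rx":0,"ry":0,"rz":-0.002,"claw":0.1}]'

```text
time: 16.4
tool_pos: [0.3876, 0.252, 0.0053]
tool_rot: [3.139, -0.002, 1.377]
contact_force: [0.9, 0.2, 0.0]
opening: 0.0504
grip_force: 0.0
```

Request:
step_arm --steps '[{"x":0,"y":0,"z":0,"rx":0,"ry":0,"rz":0,"claw":-1},{"x":0,"y":0,"z":0,"rx":0,"ry":0,"rz":0,"claw":-1},{"x":0,"y":0,"z":0,"rx":0,"ry":0,"rz":0,"claw":-1},{"x":0,"y":0,"z":0,"rx":0,"ry":0,"rz":0,"claw":-1},{"x":0,"y":0,"z":0,"rx":0,"ry":0,"rz":0,"claw":-1},{"x":0,"y":0,"z":0,"rx":0,"ry":0,"rz":0,"claw":-1}]' --squeeze 20

```text
time: 16.9
tool_pos: [0.387, 0.2517, 0.0045]
tool_rot: [3.14, -0.001, 1.377]
contact_force: [0.4, -1.1, 2.8]
opening: 0.0191
grip_force: 20.0
```

Request:
step_arm --steps '[{"x":0,"y":0,"z":-0.02,"rx":0,"ry":0,"rz":0,"claw":-1},{"x":0,"y":0,"z":-0.06,"rx":0,"ry":0,"rz":0,"claw":-1},{"x":0,"y":0,"z":-0.11,"rx":0,"ry":0,"rz":0,"claw":-1},{"x":0,"y":0,"z":-0.16,"rx":0,"ry":0,"rz":0,"claw":-1},{"x":0,"y":0,"z":-0.2,"rx":0,"ry":0,"rz":0,"claw":-1},{"x":0,"y":0,"z":-0.2,"rx":0,"ry":0,"rz":0,"claw":-1},{"x":0,"y":0,"z":-0.2,"rx":0,"ry":0,"rz":0,"claw":-1}]'

```text
time: 17.48
tool_pos: [0.3874, 0.252, 0.1557]
tool_rot: [3.137, -0.003, 1.378]
contact_force: [-0.2, 0.6, -1.0]
opening: 0.0187
grip_force: 20.0
```

```bash
python3 mv.py .5127 .0271 .15 -.22
```

```text
{'time': np.float64(17.4833), 'qpos': array([ 0.4109,  0.3014,  1.8009, -0.0004,  1.0336,  0.6044]), 'tool_pos': array([0.3874, 0.252 , 0.1557]), 'tool_rot': array([ 3.1367, -0.003 ,  1.3775]), 'contact_force': array([-0.2408,  0.5916, -0.9511]), 'grip_force': np.float64(19.9999), 'opening': np.float64(0.0187)}
shift [-0.2622  0.2216  0.008 ] turn [ 0.0019 -0.0079  2.034 ] rows 12.8
```

Request:
step_arm --steps '[{"x":0,"y":0.05,"z":0,"rx":0,"ry":-0.003,"rz":0.15,"claw":-1},{"x":0,"y":0.1,"z":0,"rx":0,"ry":-0.003,"rz":0.3,"claw":-1},{"x":-0.02,"y":0.145,"z":0,"rx":0,"ry":-0.003,"rz":0.45,"claw":-1},{"x":-0.05,"y":0.18,"z":0,"rx":0,"ry":-0.003,"rz":0.6,"claw":-1},{"x":-0.09,"y":0.2,"z":0,"rx":0,"ry":-0.003,"rz":0.75,"claw":-1},{"x":-0.13,"y":0.21,"z":0,"rx":0,"ry":-0.003,"rz":0.9,"claw":-1},{"x":-0.17,"y":0.2216,"z":0,"rx":0,"ry":-0.003,"rz":1,"claw":-1},{"x":-0.22,"y":0.2216,"z":0,"rx":0,"ry":-0.003,"rz":1,"claw":-1},{"x":-0.26,"y":0.2216,"z":0,"rx":0,"ry":-0.003,"rz":1,"claw":-1}]'

```text
time: 18.23
tool_pos: [0.5108, 0.0262, 0.152]
tool_rot: [-3.141, 0.004, 0.591]
contact_force: [-0.0, 0.2, -0.3]
opening: 0.0186
grip_force: 20.0
```

Request:
step_arm --steps '[{"x":0,"y":0,"z":0,"rx":0,"ry":0,"rz":1,"claw":-1},{"x":0,"y":0,"z":0,"rx":0,"ry":0,"rz":1,"claw":-1},{"x":0,"y":0,"z":0,"rx":0,"ry":0,"rz":1,"claw":-1},{"x":0,"y":0,"z":0,"rx":0,"ry":0,"rz":1,"claw":-1},{"x":0,"y":0,"z":0,"rx":0,"ry":0,"rz":1,"claw":-1},{"x":0,"y":0,"z":0,"rx":0,"ry":0,"rz":1,"claw":-1},{"x":0,"y":0,"z":0,"rx":0,"ry":0,"rz":1,"claw":-1},{"x":0,"y":0,"z":0,"rx":0,"ry":0,"rz":1,"claw":-1},{"x":0,"y":0,"z":0,"rx":0,"ry":0,"rz":1,"claw":-1}]'

```text
time: 18.98
tool_pos: [0.5114, 0.0283, 0.1529]
tool_rot: [3.14, 0.002, -0.192]
contact_force: [-0.7, 1.1, -0.1]
opening: 0.0189
grip_force: 20.0
```

```bash
python3 mv.py .5127 .0271 .06 -.22
```

```text
{'time': np.float64(18.9833), 'qpos': array([-0.0935,  0.3934,  1.6667, -0.0017,  1.0839,  1.67  ]), 'tool_pos': array([0.5114, 0.0283, 0.1529]), 'tool_rot': array([ 3.1399,  0.0023, -0.1919]), 'contact_force': array([-0.6776,  1.1416, -0.0779]), 'grip_force': np.float64(20.0), 'opening': np.float64(0.0189)}
shift [0.0024 0.0011 0.1238] turn [0.0022 0.0029 0.0358] rows 2.2
```

Request:
step_arm --steps '[{"x":0.002,"y":0.0011,"z":0.04,"rx":0.001,"ry":0.001,"rz":0.0358,"claw":-1},{"x":0.002,"y":0.0011,"z":0.08,"rx":0.001,"ry":0.001,"rz":0.0358,"claw":-1},{"x":0.002,"y":0.0011,"z":0.11,"rx":0.001,"ry":0.001,"rz":0.0358,"claw":-1},{"x":0.002,"y":0.0011,"z":0.13,"rx":0.001,"ry":0.001,"rz":0.0358,"claw":-1},{"x":0.002,"y":0.0011,"z":0.13,"rx":0.001,"ry":0.001,"rz":0.0358,"claw":-1},{"x":0.002,"y":0.0011,"z":0.13,"rx":0.001,"ry":0.001,"rz":0.0358,"claw":-1},{"x":0.002,"y":0.0011,"z":0.13,"rx":0.001,"ry":0.001,"rz":0.0358,"claw":-1}]'

```text
time: 19.57
tool_pos: [0.5141, 0.027, 0.0575]
tool_rot: [3.141, -0.002, -0.221]
contact_force: [0.1, 0.1, -0.6]
opening: 0.0186
grip_force: 20.0
```

```bash
python3 c.py 10; python3 mv.py .5127 .0271 .0155 -.22
```

```text
{'time': np.float64(19.5667), 'qpos': array([-0.096 ,  0.525 ,  1.766 , -0.001 ,  0.8482,  1.6964]), 'tool_pos': array([0.5141, 0.027 , 0.0575]), 'tool_rot': array([ 3.1411, -0.0025, -0.2209]), 'contact_force': array([ 0.1429,  0.1253, -0.5942]), 'grip_force': np.float64(19.9998), 'opening': np.float64(0.0186)}
[ -0.0125 -44.8704 -17.4179   0.0154  -0.063   -0.0115]
{'time': np.float64(19.6667), 'qpos': array([-0.096 ,  0.524 ,  1.7658, -0.0011,  0.848 ,  1.6966]), 'tool_pos': array([0.5144, 0.027 , 0.0581]), 'tool_rot': array([ 3.1413, -0.0039, -0.221 ]), 'contact_force': array([-0.1007,  0.1035, -0.1919]), 'grip_force': np.float64(19.9998), 'opening': np.float64(0.0183)}
shift [-0.0025  0.0003  0.0568] turn [ 0.0004 -0.0049 -0.0013] rows 1.0
```

Request:
step_arm --steps '[{"x":-0.001,"y":0,"z":0.02,"rx":0,"ry":0,"rz":0,"claw":-1},{"x":-0.001,"y":0,"z":0.035,"rx":0,"ry":0,"rz":0,"claw":-1},{"x":-0.001,"y":0,"z":0.045,"rx":0,"ry":0,"rz":0,"claw":-1},{"x":-0.001,"y":0,"z":0.052,"rx":0,"ry":0,"rz":0,"claw":-1},{"x":-0.001,"y":0,"z":0.052,"rx":0,"ry":0,"rz":0,"claw":-1},{"x":-0.001,"y":0,"z":0.052,"rx":0,"ry":0,"rz":0,"claw":-1},{"x":-0.001,"y":0,"z":0.052,"rx":0,"ry":0,"rz":0,"claw":-1}]'

```text
time: 20.25
tool_pos: [0.5134, 0.0271, 0.0186]
tool_rot: [3.141, -0.003, -0.221]
contact_force: [0.5, -0.4, -0.5]
opening: 0.0185
grip_force: 20.0
```

```bash
python3 mv.py .5127 .0271 .0155 -.22
```

```text
{'time': np.float64(20.25), 'qpos': array([-0.0959,  0.5872,  1.7965, -0.0011,  0.7552,  1.6972]), 'tool_pos': array([0.5134, 0.0271, 0.0186]), 'tool_rot': array([ 3.1411, -0.0027, -0.2215]), 'contact_force': array([ 0.464 , -0.449 , -0.4845]), 'grip_force': np.float64(19.9997), 'opening': np.float64(0.0185)}
shift [-0.0009  0.0002  0.0041] turn [ 0.0006 -0.0035 -0.0019] rows 0.1
```

Request:
step_arm --steps '[{"x":-0.0005,"y":0,"z":0.0025,"rx":0,"ry":-0.003,"rz":0,"claw":-1},{"x":-0.0005,"y":0,"z":0.0048,"rx":0,"ry":-0.003,"rz":0,"claw":-1},{"x":-0.0005,"y":0,"z":0.0048,"rx":0,"ry":-0.003,"rz":0,"claw":-1},{"x":-0.0005,"y":0,"z":0.0048,"rx":0,"ry":-0.003,"rz":0,"claw":-1}]'

```text
time: 20.58
tool_pos: [0.5125, 0.0272, 0.0144]
tool_rot: [3.141, 0.001, -0.222]
contact_force: [1.0, 0.1, -1.0]
opening: 0.0191
grip_force: 20.0
```

Request:
step_arm --steps '[{"x":0,"y":0,"z":0,"rx":0,"ry":0,"rz":0,"claw":-0.53},{"x":0,"y":0,"z":0,"rx":0,"ry":0,"rz":0,"claw":-0.48},{"x":0,"y":0,"z":0,"rx":0,"ry":0,"rz":0,"claw":-0.42},{"x":0,"y":0,"z":0,"rx":0,"ry":0,"rz":0,"claw":-0.35},{"x":0,"y":0,"z":0,"rx":0,"ry":0,"rz":0,"claw":-0.35},{"x":0,"y":0,"z":-0.02,"rx":0,"ry":0,"rz":0,"claw":-0.35},{"x":0,"y":0,"z":-0.05,"rx":0,"ry":0,"rz":0,"claw":-0.35},{"x":0,"y":0,"z":-0.1,"rx":0,"ry":0,"rz":0,"claw":-0.2},{"x":0,"y":0,"z":-0.15,"rx":0,"ry":0,"rz":0,"claw":-0.1},{"x":0,"y":0,"z":-0.2,"rx":0,"ry":0,"rz":0,"claw":-0.1},{"x":0,"y":0,"z":-0.2,"rx":0,"ry":0,"rz":0,"claw":-0.1}]'

```text
time: 21.5
tool_pos: [0.5165, 0.0271, 0.1716]
tool_rot: [-3.141, -0.012, -0.221]
contact_force: [0.9, -0.2, 0.9]
opening: 0.0409
grip_force: 0.0
```

```bash
python3 c.py 11; python3 mv.py .4638 -.1630 .10 -.277; python3 - <<'E'
from h import *
np.set_printoptions(precision=3,suppress=True)
C=cloud("side",np.load("side11.npz")["D"]); t=C-[.523,.073,0]; c,s=np.cos(-.22),np.sin(-.22)
tx=(t[...,0]*c+t[...,1]*s)*1e3; ty=(-t[...,0]*s+t[...,1]*c)*1e3; tz=C[...,2]*1e3
for y in range(65,-70,-8):
    print(y,["%.0f"%np.nanmedian(tz[m]) if (m:=(abs(tx-x)<5)&(abs(ty-y)<4)&(abs(tz)<60)).sum() else "." for x in range(-65,70,10)])
E
```

```text
{'time': np.float64(21.5), 'qpos': array([-0.0956,  0.3731,  1.6403, -0.0005,  1.1158,  1.6967]), 'tool_pos': array([0.5165, 0.0271, 0.1716]), 'tool_rot': array([-3.1405, -0.0124, -0.2213]), 'contact_force': array([ 0.8687, -0.2123,  0.9058]), 'grip_force': np.float64(0.0), 'opening': np.float64(0.0409)}
[  0.1    -42.8174 -21.2469  -0.0007   1.4691  -0.0025]
{'time': np.float64(21.6), 'qpos': array([-0.0958,  0.3792,  1.6485, -0.0006,  1.111 ,  1.6967]), 'tool_pos': array([0.5134, 0.0272, 0.1659]), 'tool_rot': array([ 3.1415, -0.003 , -0.2215]), 'contact_force': array([-0.118 , -0.807 , -0.8268]), 'grip_force': np.float64(0.0), 'opening': np.float64(0.0414)}
shift [-0.0091  0.262   0.0878] turn [ 0.0001 -0.0038  0.0707] rows 5.0
65 ['8', '13', '.', '12', '8', '8', '8', '8', '6', '6', '8', '6', '6', '5']
57 ['1', '13', '14', '.', '.', '14', '.', '.', '.', '-0', '6', '3', '0', '3']
49 ['-1', '14', '11', '15', '.', '.', '.', '.', '.', '-1', '5', '1', '-1', '-0']
41 ['6', '0', '20', '8', '.', '-1', '-1', '.', '.', '.', '6', '5', '-0', '-0']
33 ['1', '12', '13', '14', '11', '1', '4', '.'
[... 311 characters left out ...]
'-0', '-0', '-0', '-0', '0', '5', '3', '0', '0']
-7 ['4', '8', '21', '1', '-0', '-0', '0', '-1', '-1', '-1', '7', '0', '1', '2']
-15 ['1', '12', '13', '10', '-0', '.', '.', '.', '.', '2', '6', '.', '-0', '-0']
-23 ['-1', '1', '12', '.', '.', '.', '.', '.', '.', '.', '.', '.', '.', '0']
-31 ['-0', '13', '13', '.', '.', '.', '.', '.', '.', '.', '13', '13', '.', '-0']
-39 ['-0', '5', '11', '10', '11', '10', '10', '10', '10', '12', '13', '13', '-1', '7']
-47 ['10', '9', '9', '9', '11', '12', '.', '.', '.', '.', '12', '14', '14', '6']
-55 ['.', '11', '10', '9', '9', '10', '11', '10', '10', '11', '13', '11', '10', '13']
-63 ['13', '.', '12', '.', '.', '.', '9', '14', '9', '.', '.', '.', '.', '13']
```

Request:
step_arm --steps '[{"x":-0.008,"y":0.05,"z":0,"rx":0,"ry":0,"rz":0.0707,"claw":-0.3},{"x":-0.008,"y":0.1,"z":0,"rx":0,"ry":0,"rz":0.0707,"claw":-0.3},{"x":-0.008,"y":0.15,"z":0,"rx":0,"ry":0,"rz":0.0707,"claw":-0.3},{"x":-0.008,"y":0.2,"z":0.01,"rx":0,"ry":0,"rz":0.0707,"claw":-0.3},{"x":-0.008,"y":0.24,"z":0.03,"rx":0,"ry":0,"rz":0.0707,"claw":-0.3},{"x":-0.008,"y":0.262,"z":0.07,"rx":0,"ry":0,"rz":0.0707,"claw":-0.3},{"x":-0.008,"y":0.262,"z":0.087,"rx":0,"ry":0,"rz":0.0707,"claw":-0.3},{"x":-0.008,"y":0.262,"z":0.087,"rx":0,"ry":0,"rz":0.0707,"claw":-0.3},{"x":-0.008,"y":0.262,"z":0.087,"rx":0,"ry":0,"rz":0.0707,"claw":-0.3},{"x":-0.008,"y":0.262,"z":0.087,"rx":0,"ry":0,"rz":0.0707,"claw":-0.3}]'

```text
time: 22.43
tool_pos: [0.4638, -0.1627, 0.0993]
tool_rot: [3.141, 0.001, -0.276]
contact_force: [0.2, -0.1, 0.5]
opening: 0.032
grip_force: 0.0
```

```bash
python3 mv.py .4638 -.1630 .0035 -.277
```

```text
{'time': np.float64(22.4333), 'qpos': array([-0.493 ,  0.4295,  1.7876, -0.0008,  0.9254,  1.3547]), 'tool_pos': array([ 0.4638, -0.1627,  0.0993]), 'tool_rot': array([ 3.1411,  0.001 , -0.2764]), 'contact_force': array([ 0.231 , -0.1086,  0.5005]), 'grip_force': np.float64(0.0), 'opening': np.float64(0.032)}
shift [0.0003 0.0003 0.1277] turn [0.0006 0.0013 0.0007] rows 2.3
```

Request:
step_arm --steps '[{"x":0,"y":0,"z":0.03,"rx":0,"ry":0,"rz":0,"claw":-0.3},{"x":0,"y":0,"z":0.06,"rx":0,"ry":0,"rz":0,"claw":-0.3},{"x":0,"y":0,"z":0.09,"rx":0,"ry":0,"rz":0,"claw":-0.3},{"x":0,"y":0,"z":0.11,"rx":0,"ry":0,"rz":0,"claw":-0.3},{"x":0,"y":0,"z":0.12,"rx":0,"ry":0,"rz":0,"claw":-0.3},{"x":0,"y":0,"z":0.1275,"rx":0,"ry":0,"rz":0,"claw":-0.3},{"x":0,"y":0,"z":0.1275,"rx":0,"ry":0,"rz":0,"claw":-0.3},{"x":0,"y":0,"z":0.1275,"rx":0,"ry":0,"rz":0,"claw":-0.3}]'

```text
time: 23.1
tool_pos: [0.4642, -0.1632, 0.0044]
tool_rot: [3.141, -0.001, -0.277]
contact_force: [-0.7, -0.1, -0.0]
opening: 0.0321
grip_force: 0.0
```

Request:
step_arm --steps '[{"x":0,"y":0,"z":0,"rx":0,"ry":0,"rz":0,"claw":-1},{"x":0,"y":0,"z":0,"rx":0,"ry":0,"rz":0,"claw":-1},{"x":0,"y":0,"z":0,"rx":0,"ry":0,"rz":0,"claw":-1},{"x":0,"y":0,"z":0,"rx":0,"ry":0,"rz":0,"claw":-1},{"x":0,"y":0,"z":0,"rx":0,"ry":0,"rz":0,"claw":-1}]' --squeeze 40

```text
time: 23.52
tool_pos: [0.4638, -0.1633, 0.0041]
tool_rot: [3.141, -0.0, -0.277]
contact_force: [-0.6, -0.1, 3.9]
opening: 0.0101
grip_force: 39.9
```

Request:
step_arm --steps '[{"x":0,"y":0,"z":-0.02,"rx":0,"ry":0,"rz":0,"claw":-1},{"x":0,"y":0,"z":-0.06,"rx":0,"ry":0,"rz":0,"claw":-1},{"x":0,"y":0,"z":-0.11,"rx":0,"ry":0,"rz":0,"claw":-1},{"x":0,"y":0,"z":-0.16,"rx":0,"ry":0,"rz":0,"claw":-1},{"x":0,"y":0,"z":-0.2,"rx":0,"ry":0,"rz":0,"claw":-1},{"x":0,"y":0,"z":-0.2,"rx":0,"ry":0,"rz":0,"claw":-1},{"x":0,"y":0,"z":-0.2,"rx":0,"ry":0,"rz":0,"claw":-1}]'

```text
time: 24.1
tool_pos: [0.4645, -0.1635, 0.1553]
tool_rot: [3.14, -0.003, -0.277]
contact_force: [-0.5, -0.2, -1.2]
opening: 0.0096
grip_force: 43.3
```

```bash
python3 -c "
import numpy as np
for a in (-.340,): print(np.array([.5415,.1968])+.020*np.array([np.cos(a),np.sin(a)]))"; python3 mv.py .5604 .1901 .15 -.34
```

```text
[0.56035509 0.19013026]
{'time': np.float64(24.1), 'qpos': array([-0.4938,  0.3542,  1.7215, -0.0009,  1.0623,  1.3545]), 'tool_pos': array([ 0.4645, -0.1635,  0.1553]), 'tool_rot': array([ 3.1401, -0.0034, -0.2771]), 'contact_force': array([-0.5347, -0.2217, -1.2206]), 'grip_force': np.float64(43.3141), 'opening': np.float64(0.0096)}
shift [-0.0059 -0.4885  0.0063] turn [ 0.0018 -0.0043  0.0801] rows 8.8
```

```bash
python3 - <<'E'
from h import *
np.set_printoptions(precision=4,suppress=True)
C=cloud("top",np.load("top0.npz")["D"])
for yaw in(-.335,-.2):
  t=C-[.5589,.1894,0]; c,s=np.cos(yaw),np.sin(yaw)
  a=t[...,0]*c+t[...,1]*s; b=-t[...,0]*s+t[...,1]*c
  m=(C[...,2]>.06)&(abs(a)<.05)&(b>0)&(b<.3); print(yaw,"left wall min b",np.sort(b[m])[:8],C[m][np.argsort(b[m])[:3]])
  m=(C[...,2]>.06)&(abs(b)<.1)&(a>0)&(a<.3); print("far min a",np.sort(a[m])[:8])
E
```

```text
-0.335 left wall min b [0.1287 0.1287 0.1288 0.1289 0.129  0.1291 0.1291 0.1291] [[0.5573 0.3262 0.258 ]
 [0.5597 0.3254 0.2563]
 [0.5602 0.3253 0.2714]]
far min a [0.1436 0.1438 0.1446 0.145  0.1452 0.1457 0.1459 0.1463]
-0.2 left wall min b [0.1286 0.1287 0.1288 0.1289 0.1292 0.1294 0.1294 0.1295] [[0.6335 0.3056 0.267 ]
 [0.6292 0.3065 0.2721]
 [0.6248 0.3075 0.265 ]]
far min a [0.1446 0.1446 0.1447 0.1451 0.1452 0.1457 0.1458 0.1463]
```

Request:
step_arm --steps '[{"x":0,"y":-0.05,"z":0,"rx":0,"ry":0,"rz":0.074,"claw":-1},{"x":-0.001,"y":-0.1,"z":0,"rx":0,"ry":0,"rz":0.074,"claw":-1},{"x":-0.002,"y":-0.15,"z":0,"rx":0,"ry":0,"rz":0.074,"claw":-1},{"x":-0.003,"y":-0.2,"z":0,"rx":0,"ry":0,"rz":0.074,"claw":-1},{"x":-0.004,"y":-0.25,"z":0,"rx":0,"ry":0,"rz":0.074,"claw":-1},{"x":-0.005,"y":-0.3,"z":0,"rx":0,"ry":0,"rz":0.074,"claw":-1},{"x":-0.006,"y":-0.35,"z":0,"rx":0,"ry":0,"rz":0.074,"claw":-1},{"x":-0.0067,"y":-0.4,"z":0,"rx":0,"ry":0,"rz":0.074,"claw":-1},{"x":-0.0067,"y":-0.45,"z":0,"rx":0,"ry":0,"rz":0.074,"claw":-1},{"x":-0.0067,"y":-0.475,"z":0,"rx":0,"ry":0,"rz":0.074,"claw":-1},{"x":-0.0067,"y":-0.487,"z":0,"rx":0,"ry":0,"rz":0.074,"claw":-1},{"x":-0.0067,"y":-0.487,"z":0,"rx":0,"ry":0,"rz":0.074,"claw":-1}]'

```text
time: 25.1
tool_pos: [0.558, 0.191, 0.1514]
tool_rot: [3.14, 0.003, -0.333]
contact_force: [-0.4, -0.3, -0.2]
opening: 0.0099
grip_force: 43.3
```

```bash
python3 c.py 12; python3 mv.py .5589 .1894 .04 -.335
```

```text
{'time': np.float64(25.1), 'qpos': array([ 0.1999,  0.5271,  1.4444, -0.0001,  1.174 ,  2.1035]), 'tool_pos': array([0.558 , 0.191 , 0.1514]), 'tool_rot': array([ 3.1395,  0.0033, -0.3328]), 'contact_force': array([-0.425 , -0.3272, -0.1654]), 'grip_force': np.float64(43.3167), 'opening': np.float64(0.0099)}
[  1.5052 -50.9877 -23.9731   0.1438  -0.036    0.2503]
{'time': np.float64(25.2), 'qpos': array([ 0.1963,  0.5249,  1.4461, -0.0009,  1.1742,  2.1027]), 'tool_pos': array([0.5579, 0.1886, 0.1522]), 'tool_rot': array([ 3.1391,  0.0027, -0.3352]), 'contact_force': array([ 0.6837, -0.7715, -0.7641]), 'grip_force': np.float64(43.3167), 'opening': np.float64(0.0095)}
shift [ 0.0013 -0.0018  0.1495] turn [ 0.0032  0.0034 -0.0003] rows 2.7
```

Request:
step_arm --steps '[{"x":0.001,"y":-0.001,"z":0.05,"rx":0.002,"ry":0.002,"rz":0,"claw":-1},{"x":0.001,"y":-0.001,"z":0.09,"rx":0.002,"ry":0.002,"rz":0,"claw":-1},{"x":0.001,"y":-0.001,"z":0.12,"rx":0.002,"ry":0.002,"rz":0,"claw":-1},{"x":0.001,"y":-0.001,"z":0.145,"rx":0.002,"ry":0.002,"rz":0,"claw":-1},{"x":0.001,"y":-0.001,"z":0.16,"rx":0.002,"ry":0.002,"rz":0,"claw":-1},{"x":0.001,"y":-0.001,"z":0.16,"rx":0.002,"ry":0.002,"rz":0,"claw":-1},{"x":0.001,"y":-0.001,"z":0.16,"rx":0.002,"ry":0.002,"rz":0,"claw":-1},{"x":0.001,"y":-0.001,"z":0.16,"rx":0.002,"ry":0.002,"rz":0,"claw":-1}]'

```text
time: 25.87
tool_pos: [0.5605, 0.1896, 0.0347]
tool_rot: [-3.14, -0.003, -0.336]
contact_force: [-0.0, 0.3, -1.0]
opening: 0.0099
grip_force: 43.3
```

```bash
python3 c.py 13; python3 mv.py .5589 .1894 .0075 -.335; python3 - <<'E'
from fit import *
a=cv2.imread("pics/side13.png")[130:200,215:300]; cv2.imwrite("pics/m13.png",cv2.resize(a,(680,560),interpolation=2))
E
```

```text
{'time': np.float64(25.8667), 'qpos': array([0.1965, 0.6663, 1.5593, 0.0003, 0.9127, 2.1031]), 'tool_pos': array([0.5605, 0.1896, 0.0347]), 'tool_rot': array([-3.1397, -0.0028, -0.336 ]), 'contact_force': array([-0.0021,  0.2946, -1.0378]), 'grip_force': np.float64(43.3175), 'opening': np.float64(0.0099)}
[ -0.1565 -52.7344 -18.7343  -0.0105  -0.0546  -0.0033]
{'time': np.float64(25.9667), 'qpos': array([0.1972, 0.666 , 1.5592, 0.0003, 0.9125, 2.1032]), 'tool_pos': array([0.5605, 0.19  , 0.0349]), 'tool_rot': array([-3.1394, -0.0033, -0.3354]), 'contact_force': array([ 0.3121,  0.097 , -0.2403]), 'grip_force': np.float64(43.3172), 'opening': np.float64(0.01)}
shift [-0.0019  0.0015  0.0365] turn [-0.0028 -0.0042 -0.0005] rows 0.7
```

Request:
step_arm --steps '[{"x":-0.0012,"y":0.0005,"z":0.01,"rx":-0.002,"ry":-0.002,"rz":0,"claw":-1},{"x":-0.0012,"y":0.0005,"z":0.02,"rx":-0.002,"ry":-0.002,"rz":0,"claw":-1},{"x":-0.0012,"y":0.0005,"z":0.027,"rx":-0.002,"ry":-0.002,"rz":0,"claw":-1},{"x":-0.0012,"y":0.0005,"z":0.033,"rx":-0.002,"ry":-0.002,"rz":0,"claw":-1},{"x":-0.0012,"y":0.0005,"z":0.035,"rx":-0.002,"ry":-0.002,"rz":0,"claw":-1},{"x":-0.0012,"y":0.0005,"z":0.035,"rx":-0.002,"ry":-0.002,"rz":0,"claw":-1},{"x":-0.0012,"y":0.0005,"z":0.035,"rx":-0.002,"ry":-0.002,"rz":0,"claw":-1}]'

```text
time: 26.55
tool_pos: [0.5586, 0.19, 0.007]
tool_rot: [3.141, 0.001, -0.335]
contact_force: [0.9, -0.2, -0.9]
opening: 0.0099
grip_force: 43.1
```

Request:
step_arm --steps '[{"x":0,"y":0,"z":0,"rx":0,"ry":0,"rz":0,"claw":-0.7},{"x":0,"y":0,"z":0,"rx":0,"ry":0,"rz":0,"claw":-0.6},{"x":0,"y":0,"z":0,"rx":0,"ry":0,"rz":0,"claw":-0.5},{"x":0,"y":0,"z":0,"rx":0,"ry":0,"rz":0,"claw":-0.5},{"x":0,"y":0,"z":-0.02,"rx":0,"ry":0,"rz":0,"claw":-0.5},{"x":0,"y":0,"z":-0.06,"rx":0,"ry":0,"rz":0,"claw":-0.5},{"x":0,"y":0,"z":-0.12,"rx":0,"ry":0,"rz":0,"claw":-0.5},{"x":0,"y":0,"z":-0.17,"rx":0,"ry":0,"rz":0,"claw":-0.5},{"x":0,"y":0,"z":-0.22,"rx":0,"ry":0,"rz":0,"claw":-0.5},{"x":0,"y":0,"z":-0.27,"rx":0,"ry":0,"rz":0,"claw":-0.5},{"x":0,"y":0,"z":-0.3,"rx":0,"ry":0,"rz":0,"claw":-0.5},{"x":0,"y":0,"z":-0.3,"rx":0,"ry":0,"rz":0,"claw":-0.5}]'

```text
time: 27.55
tool_pos: [0.5612, 0.1906, 0.2387]
tool_rot: [-3.136, -0.009, -0.335]
contact_force: [0.7, 0.4, -0.0]
opening: 0.0228
grip_force: 0.0
```

```bash
python3 mv.py .45 -.2 .23 -.335
```

```text
{'time': np.float64(27.55), 'qpos': array([ 0.1983,  0.4534,  1.3181, -0.0002,  1.3596,  2.1042]), 'tool_pos': array([0.5612, 0.1906, 0.2387]), 'tool_rot': array([-3.1365, -0.0091, -0.335 ]), 'contact_force': array([ 0.7148,  0.4471, -0.0145]), 'grip_force': np.float64(0.0), 'opening': np.float64(0.0228)}
shift [0.0311 0.5407 0.009 ] turn [-0.0065 -0.0116 -0.    ] rows 9.7
```

Move aside so the top camera sees everything.

Request:
step_arm --steps '[{"x":0.02,"y":0.05,"z":0,"rx":0,"ry":0,"rz":0,"claw":-0.5},{"x":0.02,"y":0.1,"z":0,"rx":0,"ry":0,"rz":0,"claw":-0.5},{"x":0.02,"y":0.15,"z":0,"rx":0,"ry":0,"rz":0,"claw":-0.5},{"x":0.02,"y":0.2,"z":0,"rx":0,"ry":0,"rz":0,"claw":-0.5},{"x":0.02,"y":0.25,"z":0,"rx":0,"ry":0,"rz":0,"claw":-0.5},{"x":0.02,"y":0.3,"z":0,"rx":0,"ry":0,"rz":0,"claw":-0.5},{"x":0.02,"y":0.35,"z":0,"rx":0,"ry":0,"rz":0,"claw":-0.5},{"x":0.02,"y":0.4,"z":0,"rx":0,"ry":0,"rz":0,"claw":-0.5},{"x":0.02,"y":0.45,"z":0,"rx":0,"ry":0,"rz":0,"claw":-0.5},{"x":0.02,"y":0.5,"z":0,"rx":0,"ry":0,"rz":0,"claw":-0.5},{"x":0.02,"y":0.53,"z":0,"rx":0,"ry":0,"rz":0,"claw":-0.5},{"x":0.02,"y":0.53,"z":0,"rx":0,"ry":0,"rz":0,"claw":-0.5}]'

```text
time: 28.55
tool_pos: [0.4407, -0.1939, 0.2318]
tool_rot: [3.14, 0.001, -0.34]
contact_force: [-0.4, -0.6, -0.4]
opening: 0.0232
grip_force: 0.0
```

```bash
python3 mv.py .40 -.335 .23 -.335; python3 c.py 14; python3 - <<'E'
from fit import *
np.set_printoptions(precision=4,suppress=True)
for n in(0,14):
  for c in("top","side"):
    im=np.load(f"{c}{n}.npz")["im"]
    for nm,q in(("green",(.517,-.125)),("blue",(.511,-.213))):
        u,v=proj(c,[*q,.05]).astype(int); w=im[max(v-14,0):v+14,max(u-14,0):u+14].astype(int)
        m=(w[...,1]-w[...,2]>35) if nm=="green" else (w[...,0]-w[...,2]>50)&(w[...,0]-w[...,1]>30)
        y,x=np.nonzero(m); print(n,c,nm,m.sum(),x.mean()+u-14 if m.sum() else 0,y.mean()+v-14 if m.sum() else 0)
t=cv2.imread("pics/top14.png")[130:215,140:260];s=cv2.imread("pics/side14.png")[145:270,215:310]
cv2.imwrite("pics/m14.png",np.hstack([cv2.resize(t,(0,0),fx=4.2,fy=4.2,interpolation=2)[:357],cv2.resize(s,(271,357),interpolation=2)]))
print(cv2.imread("pics/m14.png").shape)
E
```

```text
{'time': np.float64(28.55), 'qpos': array([-0.5723,  0.2586,  1.6288, -0.0024,  1.255 ,  1.3389]), 'tool_pos': array([ 0.4407, -0.1939,  0.2318]), 'tool_rot': array([ 3.1396,  0.0014, -0.3397]), 'contact_force': array([-0.3605, -0.5868, -0.4346]), 'grip_force': np.float64(0.0), 'opening': np.float64(0.0232)}
shift [0.0116 0.1955 0.0028] turn [ 0.0026  0.0018 -0.006 ] rows 3.5
{'time': np.float64(28.55), 'qpos': array([-0.5723,  0.2586,  1.6288, -0.0024,  1.255 ,  1.3389]), 'tool_pos': array([ 0.4407, -0.1939,  0.2318]), 'tool_rot': array([ 3.1396,  0.0014, -0.3397]), 'contact_force': array([-0.3605, -0.5868, -0.4346]), 'grip_force': np.float64(0.0), 'opening': np.float64(0.0232)}
[ -1.1116 -38.718  -24.2144  -0.135   -0.0253  -0.6368]
0 top green 74 305.2972972972973 170.77027027027026
0 top blue 83 345.04819277108436 177.57831325301206
0 side green 58 287.0344827586207 211.94827586206895
0 side blue 85 293.88235294117646 234.51764705882354
14 top green 76 305.4078947368421 170.7236842105263
14 top blue 0 0 0
14 side green 60 287.06666666666666 211.93333333333334
14 side blue 70 293.98571428571427 234.77142857142857
(357, 775, 3)
```

View pics/m14.png

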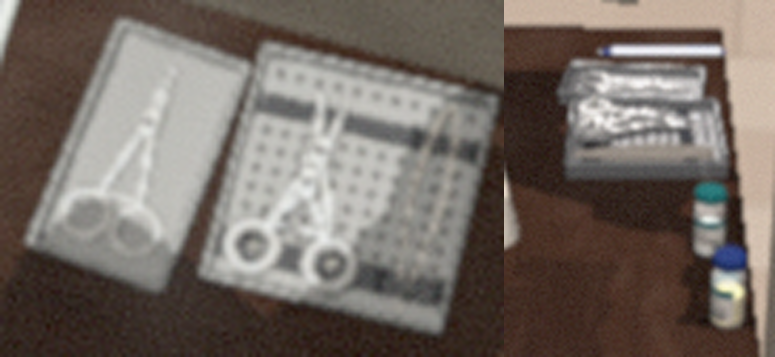

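```bash
python3 - <<'E'
from fit import *
np.set_printoptions(precision=4,suppress=True)
g=np.load("top14.npz")["im"].mean(2).astype(float)
for k,i,z in(("shut",(.559,.19),.006),("long_open",(.5412,.09),.0125),("short_open",(.5217,.0948),.0195)):
    p,v=fit({"top":g},k,i,z); print(k,p,v)
    if k=="shut":
        c,s=np.cos(-.335),np.sin(-.335); d=p[:2]-[.5405,.1963]; print("in dish",d[0]*c+d[1]*s-.020*np.cos(p[2]+.335), -d[0]*s+d[1]*c,p[2]+.335)
        C=cloud("top",np.load("top14.npz")["D"]);C0=cloud("top",np.load("top0.npz")["D"])
        for x in(-70,-62,0,25):
            for y in((-15.5,15.5) if x<-50 else (0,)):
                P=[]
                for a in np.arange(0,6.28,.5):
                    r=.013 if x==-62 else .002
                    q=np.array([x/1e3+r*np.cos(a),y/1e3+r*np.sin(a)]); cc,ss=np.cos(p[2]),np.sin(p[2]); w=p[:2]+[q[0]*cc-q[1]*ss,q[0]*ss+q[1]*cc]
                    u,vv=np.round(proj("top",[*w,.006])).astype(int); P.append((C[vv,u,2],C0[vv,u,2]))
                print(x,y,np.median(P,axis=0))
E
```

```text
shut [ 0.5583  0.1903 -0.3487] 25.855291375818666
in dish -0.0011796060492922193 0.00022395184871038063 -0.013706659031796409
-70 -15.5 [0.0009 0.0016]
-70 15.5 [ 0.0018 -0.0003]
-62 -15.5 [0.0051 0.0009]
-62 15.5 [0.0059 0.0009]
0 0 [0.0094 0.0013]
25 0 [0.0054 0.0017]
long_open [ 0.5423  0.0929 -0.2067] 51.794657266028565
short_open [ 0.5215  0.0946 -0.2374] 51.67307916885434
```

Everything is in place: the shut haemostat lies flat and centred in the dish, the vials haven't moved, and the robot is clear of it all.

```bash
python3 -c "
from cell import robot
print(robot.hand_in())"
```

```text
the job is handed in; nothing more can be done
None
```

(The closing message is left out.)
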